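# Stir rings and plugs together in the glass dish

### The job

Take the stirring rod from its sloping rest and stir the ceramic pieces in the glass dish with it until rings and plugs are well mixed: every piece must have a piece of the other kind right beside it, touching or less than a finger's width (15 mm) away. Then lay the rod back in its rest as it was, handle end up. Move the pieces only with the rod, keep them all inside the dish, do not press hard on the glass, and leave the timer and the bottle where they are.

Things in the scene. Friction and masses are not known exactly. Their poses are not given: they have to be found in the camera images.
- rod: stirring rod: a straight round white shaft 10 mm thick and 130 mm long, then a black handle, 16 mm square (faces along the rod's x and y axes) and 60 mm long, 190 mm in all, 60 g. Origin: centre of its foot (shaft end); its +z axis runs along the rod to the handle end (handle from z = 130 to 190 mm). A jam swings it in the grip.
- rest: rod rest, fixed: dark base plate 145 x 70 x 8 mm (origin: under it) with a grey trough, open above, sloping up towards its -x axis, 0.61 rad (35 degrees) from vertical. Trough 125 mm long, 26 mm wide between rails 10 mm high, with a stop at its low end; the lying rod's foot is centred at (55, 0, 22) mm in this frame, its handle sticks out past the trough. Top about 0.13 m high.
- rest_mid (a point): point in the trough where the middle of the rod (95 mm from its foot) is when it lies in the rest, about 0.1 m above the bench; axes as the rest's
- rod_mid (a point): the point on the rod's axis 95 mm from its foot
- dish: round glass crystallising dish on a thin black rubber foot, fixed: outer radius 74 mm, inner radius 70 mm, rim 60 mm above the bench, inner floor 6 mm above the bench. Inside, on its +x and -x sides, stands an upright round glass rib (baffle) against the wall, radius 10 mm, axis 62 mm from the dish's axis, top 52 mm above the bench. Origin: centre of its underside.
- ring_1: ceramic ring piece: white short cylinder 36 mm in diameter, 24 mm high, with a 21 mm hole in its upper face, 35 g; stands flat on the dish floor ; slides easily along wall, rod and other pieces, grips more on the ground floor, so it stops when no longer pushed, (origin: centre of its underside). The three rings start together on one side of the line between the dish's ribs.
- ring_2: ceramic ring piece: white short cylinder 36 mm in diameter, 24 mm high, with a 21 mm hole in its upper face, 35 g; stands flat on the dish floor ; slides easily along wall, rod and other pieces, grips more on the ground floor, so it stops when no longer pushed, (origin: centre of its underside). The three rings start together on one side of the line between the dish's ribs.
- ring_3: ceramic ring piece: white short cylinder 36 mm in diameter, 24 mm high, with a 21 mm hole in its upper face, 35 g; stands flat on the dish floor ; slides easily along wall, rod and other pieces, grips more on the ground floor, so it stops when no longer pushed, (origin: centre of its underside). The three rings start together on one side of the line between the dish's ribs.
- plug_1: solid ceramic plug: white short cylinder 30 mm in diameter, 24 mm high, no hole, 30 g; stands flat on the dish floor ; slides easily along wall, rod and other pieces, grips more on the ground floor, so it stops when no longer pushed, (origin: centre of its underside). The three plugs start together on the other side.
- plug_2: solid ceramic plug: white short cylinder 30 mm in diameter, 24 mm high, no hole, 30 g; stands flat on the dish floor ; slides easily along wall, rod and other pieces, grips more on the ground floor, so it stops when no longer pushed, (origin: centre of its underside). The three plugs start together on the other side.
- plug_3: solid ceramic plug: white short cylinder 30 mm in diameter, 24 mm high, no hole, 30 g; stands flat on the dish floor ; slides easily along wall, rod and other pieces, grips more on the ground floor, so it stops when no longer pushed, (origin: centre of its underside). The three plugs start together on the other side.
- timer: white kitchen-style bench timer, 66 x 66 x 18 mm, loose bystander on the bench
- reagent_bottle: white plastic bottle with a screw cap, 56 mm in diameter, 99 mm high, loose bystander standing behind the dish

How it is judged:
On the way, in this order (a step that is already met when the one before it is completed fails the run):
1. the rod's foot is down among the pieces in the dish (horizontal distance between rod and dish below 0.07 m and height (world z) of rod below 0.022 m), for 0.2 s.
2. rings and plugs are mixed: every piece has one of the other kind beside it ((horizontal distance between ring_1 and plug_1 below 0.05 m or horizontal distance between ring_1 and plug_2 below 0.05 m or horizontal distance between ring_1 and plug_3 below 0.05 m) and (horizontal distance between ring_2 and plug_1 below 0.05 m or horizontal distance between ring_2 and plug_2 below 0.05 m or horizontal distance between ring_2 and plug_3 below 0.05 m) and (horizontal distance between ring_3 and plug_1 below 0.05 m or horizontal distance between ring_3 and plug_2 below 0.05 m or horizontal distance between ring_3 and plug_3 below 0.05 m) and (horizontal distance between plug_1 and ring_1 below 0.05 m or horizontal distance between plug_1 and ring_2 below 0.05 m or horizontal distance between plug_1 and ring_3 below 0.05 m) and (horizontal distance between plug_2 and ring_1 below 0.05 m or horizontal distance between plug_2 and ring_2 below 0.05 m or horizontal distance between plug_2 and ring_3 below 0.05 m) and (horizontal distance between plug_3 and ring_1 below 0.05 m or horizontal distance between plug_3 and ring_2 below 0.05 m or horizontal distance between plug_3 and ring_3 below 0.05 m) and horizontal distance between each of ring_1, ring_2, ring_3, plug_1, plug_2, plug_3 and dish below 0.07 m and height (world z) of each of ring_1, ring_2, ring_3, plug_1, plug_2, plug_3 below 0.045 m), for 0.2 s.
At the end, for the whole second after the job is handed in: Every ring has a plug, and every plug a ring, within 50 mm centre to centre (level distance); all six pieces are inside the dish (within 70 mm of its axis, origins under 45 mm high); the rod lies in its rest, its middle within 20 mm of where it lay, handle end up; all at rest (all of step 2 and distance between rod_mid and rest_mid below 0.02 m and angle between rod's own z axis and vertical below 0.8 rad and horizontal distance between rod and rest_mid above 0.04 m and linear speed of each of ring_1, ring_2, ring_3, plug_1, plug_2, plug_3, rod below 0.02 m/s); the robot touches nothing.
It fails at once if a piece is touched by the fingers (contact force between the fingers and ring_1 above 1 N or contact force between the fingers and ring_2 above 1 N or contact force between the fingers and ring_3 above 1 N or contact force between the fingers and plug_1 above 1 N or contact force between the fingers and plug_2 above 1 N or contact force between the fingers and plug_3 above 1 N).
It fails at once if the rod is pressed on the dish with more than 40 N (contact force between rod and dish above 40 N).
It fails at once if the arm presses on the dish with more than 10 N (contact force between the arm and dish above 10 N).
It fails at once if the timer or the bottle is pushed more than 30 mm or the bottle is upset (distance of any of timer, reagent_bottle from where it was at the start of the episode above 0.03 m or angle between reagent_bottle's own z axis and vertical above 0.5 rad).
It also fails if it takes over 72 s, if anything falls off the work surface, if the arm or the gripper's body presses on something with over 40 N, if the wrist force passes 120 N, or if a joint passes its speed limit or range.

### The arm

A 6-joint arm with a two-finger parallel gripper is mounted at the origin on a cart in front of the work surface, level with it; the furniture and walls round the work are solid. World frame = base frame: x ahead of the robot, y to its left, z up, the work surface at z = 0. Lengths are in m, angles in rad, forces in N, time in s.
With the tool pointing down it reaches from about 0.25 to 0.775 m from the base axis. Payload 8.9 kg.
Tool frame: the origin (TCP) lies between the finger pads; the fingertips stand 11 mm ahead of it and the grasp point (between the pads) lies 8 mm behind it; y points along the fingers, x is the direction in which the jaws open and shut, and the axes are right-handed (so a half turn about y gives the same grasp; the last joint's range is limited). The gripper opens to 85 mm and grips with 20 to 120 N. Pads are 22 mm wide; open, the fingers measure 114 mm over their backs; the gripper's body (76 mm by 85 mm) begins 54 mm behind the grasp point. The pads swing forward as they close: fully open they stand 13 mm farther back than shut.
Start: joints at [1.038, 0.291, -0.153, 1.127, 0, 1.431], TCP at [0.201, 0.485, 0.242] pointing down, gripper open.
Joint ranges: [-2.52, 2.52], [-0.91, 1.74], [-1.3, 1.37], [-1.96, 2.02], [-1.52, 1.47], [-3.14, 3.14]. Speed limits (rad/s): [2.22, 2.22, 2.79, 3.14, 3.14, 3.14].

### API

Orientations are given as a rotation vector (axis times angle).
In Python, from station import ctrl gives the robot as it stands.
- The arm moves only by the tool apply_moves, never from a script. Its argument "plan" is a list of rows, each a list of 3 entries, a list of its own where there are three numbers: the shift along the tool's x, y, z in mm, then the turn about the tool's y in degrees, then the opening, from 0 (shut) to 1 (fully open). A call has 1 to 20 rows; each row shifts and turns the commanded pose from where the row before left it, along the tool's axes as they then stand; what a row does not reach is not made up. A row lasts 1/8 s, in which the tool goes at most 62.5 mm and 10.7 degrees, less where a joint would pass 70% of its speed; a pose out of reach is approached as far as the arm can. A call is refused whole if a number of a shift passes 62.5 or a number of a turn 10.7, either way. A call with a gripper value outside its range is refused whole. The fingers move at their own pace and stop on an object; "force" is the grip in N (left out, the last holds). Time passes only in rows, so rows that do not move let the fingers close. It gives the time, the measured TCP pose, the force and the opening at its end, in the units of the state.
- ctrl.sense(): the state, without advancing time (a new reading comes with each control period).
- ctrl.read_camera(name): name is "side" or "top"; returns (picture, depth): 480x640x3 uint8, blue, green, red; 480x640 float32, m along the optical axis (not along the pixel's ray), 0 where there is no reading.
- ctrl.calibration(name): a dict with "fx", "fy", "cx", "cy" (pixels), "cam_to_world" (4x4, takes a point from camera to world coordinates). Camera axes: x right, y down, z forward; pixel columns grow to the right and rows downward; lengths in m; the calibration is good to about 2 mm. A picture is of the moment at which its call begins. calibration takes no time and is no camera call.
- ctrl.close_job(): hands the job in, once; it reports no verdict.
The state is a dict: "t": time; "qpos": joint angles; "joint_vel": joint speeds; "joint_efforts": joint torques, N m; "tool_pos": TCP position; "tool_rot": TCP orientation; "wrist_force": force on the tool from outside, world axes, zero at the start; "wrist_torque": the same for the moment, N m; "gripper_width": opening from 0.0 (shut) to 1.0 (fully open).
Only numpy, scipy, OpenCV 4.12 (cv2) and the standard library are available. Lean on these libraries where they do the work, as an engineer would, in place of code of your own. Each camera call takes 0.05 s, during which the arm holds its last target.

## Working session

There is one attempt and no reset: what is moved stays moved. The work goes in short steps, Python scripts to look and compute and a tool call to move; the robot and the scene stay as the last step left them, time stands still between calls to the robot, and variables do not carry over. Pictures are saved under pics/ and viewed, and the job is handed in when it is done.

Besides the shell and the picture viewer there is one more tool, called after "Call:" as name(argument=value, ...), one argument or row to a line, values as JSON. apply_moves: Moves the arm, as the interface text tells. Its arguments: {"type":"object","properties":{"plan":{"type":"array"},"force":{"type":"number"}},"required":["plan"]}

```bash
mkdir -p pics; ls; python3 - <<'E'
from station import ctrl
import cv2,numpy as np
print(ctrl.sense())
for n in("side","top"):
    p,d=ctrl.read_camera(n); cv2.imwrite(f"pics/{n}0.png",p); np.save(f"{n}0.npy",d)
    c=ctrl.calibration(n); print(n,c)
E
```

```text
pics
{'t': 0.0, 'qpos': array([ 1.03772202e+00,  2.91322881e-01, -1.54131181e-01,  1.12664599e+00,
        3.43195289e-06,  1.43148128e+00]), 'joint_vel': array([-0.00150599, -0.00030605, -0.00031634,  0.00070797, -0.00188151,
        0.00032034]), 'joint_efforts': array([-5.96403952e-04, -5.37142861e+01,  3.31372368e+01,  1.60664180e-02,
       -2.06311829e-04, -3.26715406e-05]), 'tool_pos': array([0.20121709, 0.48446883, 0.24170832]), 'tool_rot': array([-1.37071282, -0.91355229,  0.91548943]), 'wrist_force': array([ 0.22950388, -0.44246313,  1.22117286]), 'wrist_torque': array([ 0.02197827, -0.03387582, -0.06696237]), 'gripper_width': 1.0005875856133757}
side {'fx': 622.6695509755599, 'fy': 622.6695509755599, 'cx': 319.90446973234435, 'cy': 230.05271836723347, 'cam_to_world': array([[-0.97386908, -0.13494495,  0.18267148,  0.36748278],
       [-0.22661348,  0.63055491, -0.74232529,  1.2173008 ],
       [-0.01501135, -0.76432347, -0.64465828,  0.89129966],
       [ 0.        ,  0.        ,  0.        ,  1.        ]])}
top {'fx': 507.93594917236436, 'fy': 507.93594917236436, 'cx': 319.6673277349479, 'cy': 238.69027083856508, 'cam_to_world': array([[-0.01044213, -0.98356536,  0.18025025,  0.43201051],
       [-0.99984435,  0.00770643, -0.01587089,  0.30336389],
       [ 0.01422097, -0.18038792, -0.98349274,  0.94471678],
       [ 0.        ,  0.        ,  0.        ,  1.        ]])}
```

View pics/side0.png

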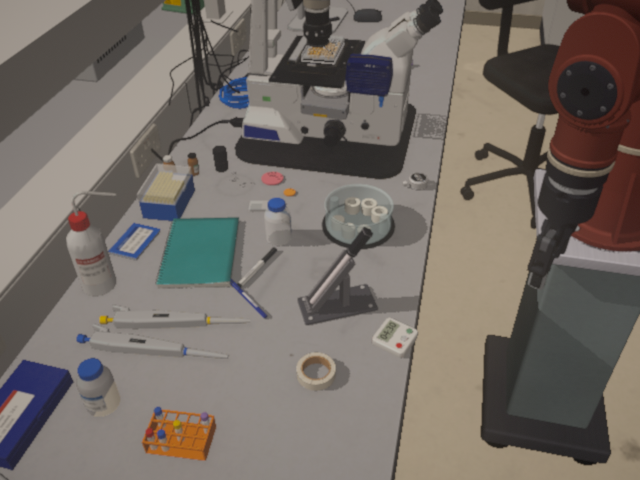

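View pics/top0.png

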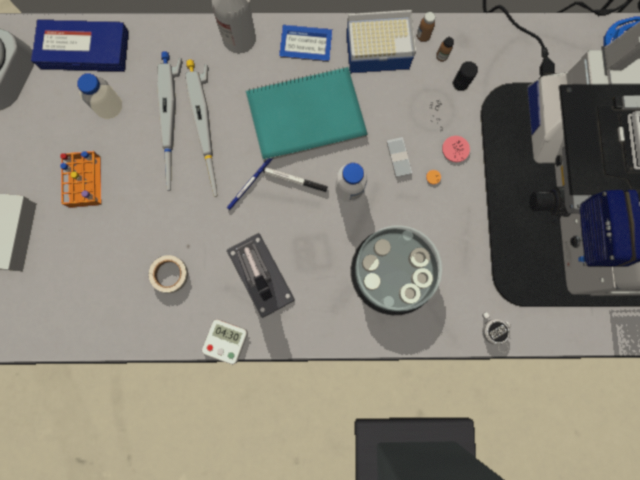

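```bash
cat > h.py <<'E'
import numpy as np,cv2
from scipy.spatial.transform import Rotation as R
from station import ctrl
def tow(n,u,v,d):
    c=ctrl.calibration(n); p=np.array([(u-c["cx"])/c["fx"]*d,(v-c["cy"])/c["fy"]*d,d,1]); return (c["cam_to_world"]@p)[:3]
def ray(n,u,v,z):
    c=ctrl.calibration(n);M=c["cam_to_world"]; r=M[:3,:3]@np.array([(u-c["cx"])/c["fx"],(v-c["cy"])/c["fy"],1]);o=M[:3,3]
    return o+r*(z-o[2])/r[2]
def proj(n,P):
    c=ctrl.calibration(n);M=np.linalg.inv(c["cam_to_world"]); q=M[:3,:3]@np.asarray(P)+M[:3,3]
    return q[0]/q[2]*c["fx"]+c["cx"],q[1]/q[2]*c["fy"]+c["cy"]
def cloud(n,D):
    c=ctrl.calibration(n);v,u=np.mgrid[:480,:640];
    p=np.stack([(u-c["cx"])/c["fx"]*D,(v-c["cy"])/c["fy"]*D,D],-1)
    return p@c["cam_to_world"][:3,:3].T+c["cam_to_world"][:3,3]
E
python3 -c "
from h import *
print(R.from_rotvec(ctrl.sense()['tool_rot']).as_matrix().round(3))
for n in ('side','top'):
    p=cv2.imread(f'pics/{n}0.png')
    print(p.shape)
"
```

```text
[[ 0.384 -0.001 -0.923]
 [ 0.923 -0.001  0.384]
 [-0.001 -1.     0.   ]]
(480, 640, 3)
(480, 640, 3)
```

```bash
python3 - <<'E'
from h import *
p=cv2.imread('pics/top0.png')
cv2.imwrite('pics/t0z.png',cv2.resize(p[220:330,340:460],None,fx=5,fy=5,interpolation=cv2.INTER_CUBIC))
cv2.imwrite('pics/t0r.png',cv2.resize(p[225:325,215:315],None,fx=6,fy=6,interpolation=cv2.INTER_CUBIC))
p=cv2.imread('pics/side0.png')
cv2.imwrite('pics/s0r.png',cv2.resize(p[180:330,290:410],None,fx=4,fy=4,interpolation=cv2.INTER_CUBIC))
E
```

```text
(no output)
```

View pics/t0z.png

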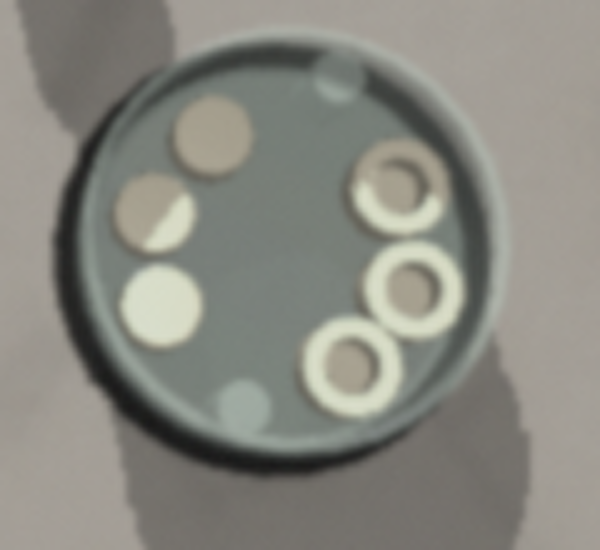

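View pics/t0r.png

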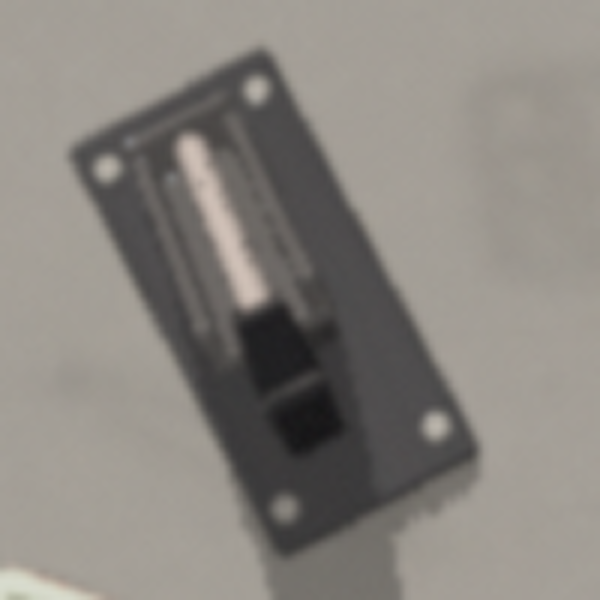

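View pics/s0r.png

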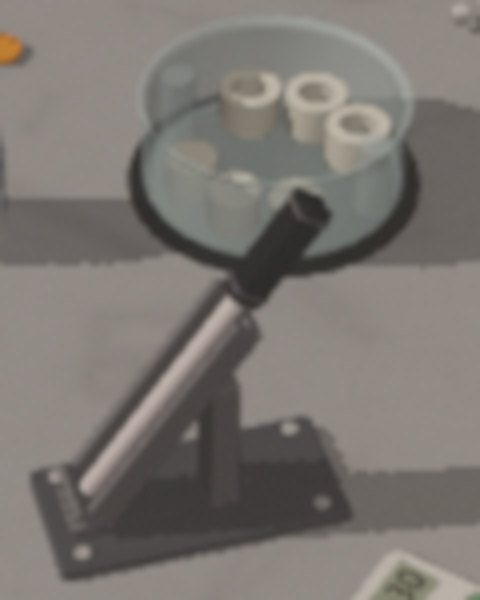

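```bash
python3 - <<'E'
from h import *
f=lambda u,v,z:ray('top',340+u/5,220+v/5,z)
ribs=[f(338,78,.052),f(243,405,.052)]
c=(ribs[0]+ribs[1])/2; print('ribs',np.round(ribs,4),'c',c.round(4),np.linalg.norm(ribs[0]-ribs[1]))
for n,u,v in [('pA',212,136),('pB',155,213),('pC',162,306),('rA',398,187),('rB',412,290),('rC',352,367)]:
    q=f(u,v,.030); print(n,q.round(4),(q-c)[:2].round(4),np.linalg.norm((q-c)[:2]).round(4))
g=lambda u,v,z:ray('top',215+u/6,225+v/6,z)
C=[g(75,152,.008),g(265,48,.008),g(478,455,.008),g(285,555,.008)]
print(np.round(C,4)); 
C=np.array(C); m=C.mean(0); ex=(C[0]+C[1]-C[2]-C[3]); ex/=np.linalg.norm(ex); print('rest',m,ex,[np.linalg.norm(C[i]-C[(i+1)%4]) for i in range(4)])
# rod foot & handle from side/top depth
D=np.load('top0.npy');P=cloud('top',D)
for (u,v) in [(247,249),(250,258),(254,268),(257,275),(262,284),(265,292),(268,297)]: print(u,v,P[v,u].round(4))
# predicted rod
ey=np.array([-ex[1],ex[0],0]); foot=m*[1,1,0]+55e-3*ex+[0,0,.022]; ax=-np.sin(.61)*ex+[0,0,np.cos(.61)]
print('foot',foot,'mid',foot+.095*ax,'top',foot+.19*ax)
for s in (0,.095,.13,.19): print(s,proj('top',foot+s*ax),proj('side',foot+s*ax))
# timer,bottle
print(ray('top',225,341,.018),ray('top',351,174,.099))
E
```

```text
ribs [[0.6    0.1312 0.052 ]
 [0.4838 0.1694 0.052 ]] c [0.5419 0.1503 0.052 ] 0.12238960713801753
pA [0.5829 0.174  0.03  ] [0.041  0.0237] 0.0474
pB [0.5547 0.1957 0.03  ] [0.0128 0.0454] 0.0472
pC [0.5209 0.1942 0.03  ] [-0.021   0.0439] 0.0487
rA [0.5635 0.1067 0.03  ] [ 0.0216 -0.0436] 0.0487
rB [0.5258 0.1033 0.03  ] [-0.0161 -0.047 ] 0.0496
rC [0.4983 0.1263 0.03  ] [-0.0436 -0.024 ] 0.0498
[[0.583  0.4601 0.008 ]
 [0.6154 0.4016 0.008 ]
 [0.4883 0.3353 0.008 ]
 [0.4587 0.3938 0.008 ]]
rest [0.53633445 0.39772289 0.008     ] [0.88450953 0.46652213 0.        ] [np.float64(0.06690696746556504), np.float64(0.14343130053239214), np.float64(0.06562328651371918), np.float64(0.14090423825618334)]
247 249 [0.5809 0.4205 0.0345]
250 258 [0.559  0.4103 0.0716]
254 268 [0.5374 0.3995 0.104 ]
257 275 [0.5219 0.3907 0.1377]
262 284 [0.5051 0.3801 0.1634]
265 292 [0.4915 0.3738 0.1807]
268 297 [0.4844 0.3698 0.1743]
foot [0.58498247 0.42338161 0.022     ] mid [0.53684533 0.39799235 0.09986656] top [0.48870819 0.37260309 0.17773312]
0 (np.float64(246.33720094754494), np.float64(247.8969028340197)) (np.float64(310.03471957937575), np.float64(300.44313034203685))
0.095 (np.float64(255.1659969284912), np.float64(268.6396299315766)) (np.float64(337.57135620486815), np.float64(265.5043611895694))
0.13 (np.float64(258.8809875215175), np.float64(277.3677777115726)) (np.float64(348.2076445252938), np.float64(252.008928638362))
0.19 (np.float64(265.95739279028004), np.float64(293.9933678416918)) (np.float64(367.1011878501992), np.float64(228.03660559547077))
[0.41758533 0.4592813  0.018     ] [0.70068947 0.23415749 0.099     ]
```

Call:
apply_moves(
  plan=[
    [[2,0,-30],0,1],
    [[2,0,-40],0,1],
    [[2,0,-40],0,1],
    [[2,0,-40],0,1],
    [[2,0,-40],0,1],
    [[2,0,-40],0,1],
    [[2,0,-40],0,1],
    [[2,0,-30],0,1],
    [[3,0,-18],0,1],
    [[0,0,0],-5,1],
    [[0,0,0],-10,1],
    [[0,0,0],-10,1],
  ],
  force=60,
)

```text
t: 1.6
tool_pos: [0.5022, 0.3802, 0.2417]
tool_rot: [-1.186, -1.244, 1.245]
wrist_force: [-0.1, 0.9, -0.3]
gripper_width: 1.002
```

```bash
cat >> h.py <<'E'
def st():
    s=ctrl.sense(); M=R.from_rotvec(s['tool_rot']).as_matrix()
    print('t',round(s['t'],2),'pos',s['tool_pos'].round(4),'yaw',np.degrees(np.arctan2(M[1,0],M[0,0])).round(2),'down',M[:,1].round(3),'q',s['qpos'].round(3),'F',s['wrist_force'].round(1),'g',round(s['gripper_width'],3))
    return s,M
def go(target):
    s,M=st(); d=M.T@(np.array(target)-s['tool_pos'])*1e3; print('shift mm',d.round(1))
E
python3 -c "
from h import *
go([.5024,.3798,.2417])"
```

```text
t 1.6 pos [0.5022 0.3802 0.2417] yaw 92.76 down [-0.001 -0.001 -1.   ] q [0.532 0.496 0.157 1.232 0.    0.484] F [-0.1  0.9 -0.3] g 1.002
shift mm [-0.4  0.  -0.2]
```

Call:
apply_moves(
  plan=[
    [[0,0,0],-8,1],
    [[0,0,0],-9,1],
    [[0,0,0],-8,1],
    [[0,20,0],0,1],
    [[0,25,0],0,1],
    [[0,25,0],0,1],
    [[0,16,0],0,1],
    [[0,8,0],0,1],
    [[0,0,0],0,1],
  ],
)

```text
t: 2.72
tool_pos: [0.5023, 0.3803, 0.1482]
tool_rot: [-0.943, -1.552, 1.553]
wrist_force: [-0.2, 0.5, 0.7]
gripper_width: 1.003
```

```bash
python3 -c "
from h import *
go([.5024,.3798,.1475])
p,d=ctrl.read_camera('side'); cv2.imwrite('pics/s1.png',cv2.resize(p[170:330,290:430],None,fx=4,fy=3.7,interpolation=cv2.INTER_CUBIC))
p,d=ctrl.read_camera('top'); cv2.imwrite('pics/t1.png',cv2.resize(p[200:330,200:330],None,fx=4.5,fy=4.5,interpolation=cv2.INTER_CUBIC))"
```

```text
t 2.73 pos [0.5023 0.3803 0.1482] yaw 117.44 down [-0. -0. -1.] q [ 0.532  0.55  -0.003  1.017  0.     0.053] F [-0.2  0.5  0.7] g 1.003
shift mm [-0.5  0.7  0.2]
```

View pics/s1.png

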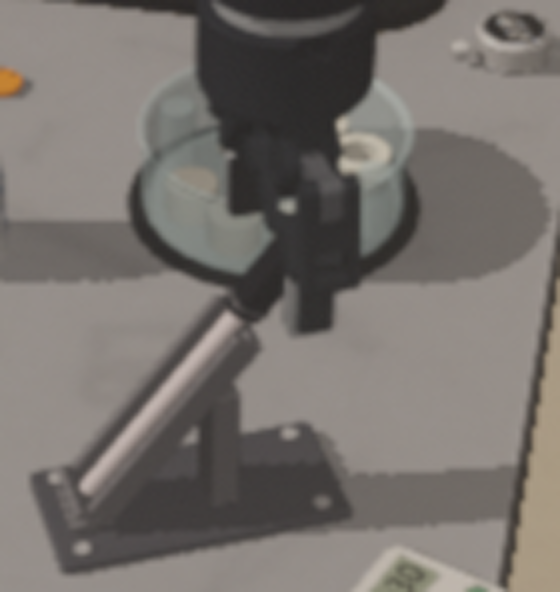

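View pics/t1.png

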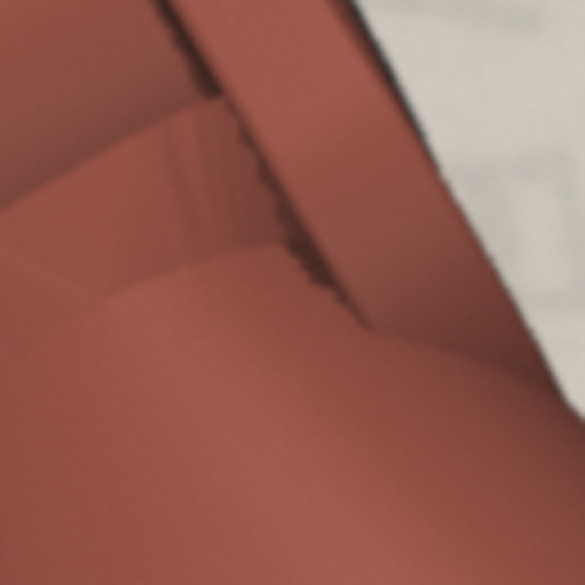

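Call:
apply_moves(
  plan=[
    [[0,0,0],0,0.5],
    [[0,0,0],0,0.3],
    [[0,0,0],0,0],
    [[0,0,0],0,0],
    [[0,0,0],0,0],
    [[0,0,0],0,0],
    [[0,0,0],0,0],
    [[0,0,0],0,0],
  ],
  force=60,
)

```text
t: 3.82
tool_pos: [0.5025, 0.3803, 0.1485]
tool_rot: [-0.944, -1.553, 1.552]
wrist_force: [-1.6, -1.2, 4.6]
gripper_width: 0.173
```

```bash
python3 -c "
from h import *
st()
p,d=ctrl.read_camera('side'); cv2.imwrite('pics/s2.png',cv2.resize(p[170:330,290:430],None,fx=4,fy=3.7,interpolation=cv2.INTER_CUBIC))"
```

```text
t 3.83 pos [0.5025 0.3803 0.1485] yaw 117.44 down [ 0.  0. -1.] q [ 0.532  0.55  -0.003  1.017 -0.     0.053] F [-1.6 -1.2  4.6] g 0.173
```

View pics/s2.png

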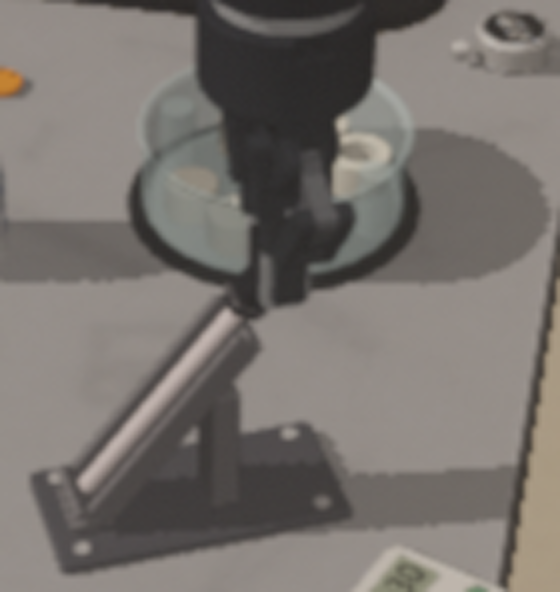

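Call:
apply_moves(
  plan=[
    [[0,-8,0],0,0],
    [[0,-16,0],0,0],
    [[0,-24,0],0,0],
    [[0,-24,0],0,0],
    [[0,-24,0],0,0],
    [[0,-16,0],0,0],
    [[0,-8,0],0,0],
    [[0,0,0],4,0],
    [[0,0,0],8,0],
    [[0,0,0],10,0],
    [[0,0,0],10,0],
    [[0,0,0],10,0],
    [[0,0,0],10,0],
    [[0,0,0],8,0],
    [[0,0,0],4,0],
  ],
)

```text
t: 5.75
tool_pos: [0.5022, 0.3803, 0.2683]
tool_rot: [-1.446, -0.725, 0.725]
wrist_force: [0.7, 0.1, -1.3]
gripper_width: 0.173
```

```bash
python3 -c "
from h import *
st()
p,d=ctrl.read_camera('side'); cv2.imwrite('pics/s3.png',p)"
```

```text
t 5.75 pos [0.5022 0.3803 0.2683] yaw 53.25 down [-0. -0. -1.] q [0.532 0.487 0.211 1.295 0.    1.174] F [ 0.7  0.1 -1.3] g 0.173
```

View pics/s3.png

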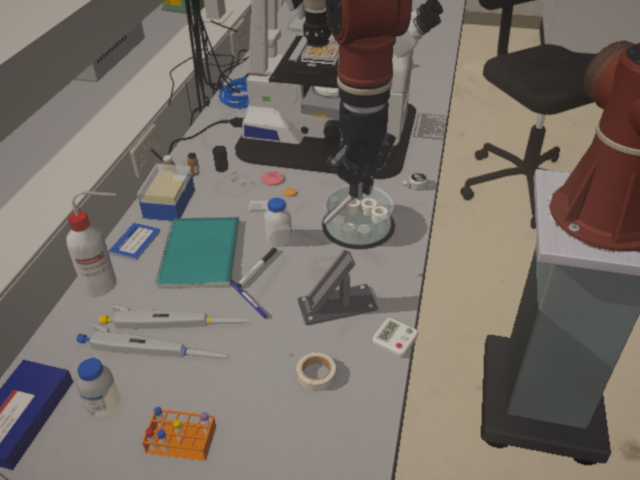

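Call:
apply_moves(
  plan=[
    [[0,0,0],5,0],
    [[0,0,0],9,0],
    [[0,0,0],10,0],
    [[0,0,0],10,0],
    [[0,0,0],10,0],
    [[0,0,0],10,0],
    [[0,0,0],10,0],
    [[0,0,0],5,0],
    [[0,0,0],2.6,0],
  ],
)

```text
t: 6.92
tool_pos: [0.5023, 0.3803, 0.2683]
tool_rot: [-1.557, 0.25, -0.249]
wrist_force: [0.1, -0.8, -1.3]
gripper_width: 0.177
```

```bash
python3 -c "
from h import *
go([.571,.239,.268])"
```

```text
t 6.92 pos [0.5023 0.3803 0.2683] yaw -18.21 down [-0. -0. -1.] q [0.532 0.487 0.211 1.295 0.    2.421] F [ 0.1 -0.8 -1.3] g 0.177
shift mm [ 109.5    0.3 -112.8]
```

Call:
apply_moves(
  plan=[
    [[10,0,-10],0,0],
    [[20,0,-20],0,0],
    [[25,0,-25],0,0],
    [[25,0,-25],0,0],
    [[20,0,-20],0,0],
    [[9.5,0,-12.8],0,0],
    [[0,30,0],0,0],
    [[0,20,0],0,0],
    [[0,0,0],0,0],
  ],
)

```text
t: 8.05
tool_pos: [0.5701, 0.2386, 0.217]
tool_rot: [-1.558, 0.25, -0.246]
wrist_force: [0.1, 0.4, -1.4]
gripper_width: 0.176
```

```bash
python3 -c "
from h import *
s,M=st(); T=s['tool_pos']; 
b=M[:,2]; f=T-.0934*b; f[2]=T[2]-.1265; ax=np.sin(.61)*b+[0,0,np.cos(.61)]
for n in('side','top'):
  print(n,'pred foot',proj(n,f),proj(n,f+.06*ax),proj(n,f+.13*ax))
  p,d=ctrl.read_camera(n); cv2.imwrite('pics/%s4.png'%n,p)
  if n=='side': cv2.imwrite('pics/s4z.png',cv2.resize(p[120:250,290:430],None,fx=5,fy=4.6,interpolation=cv2.INTER_CUBIC))
print(f)"
```

```text
t 8.05 pos [0.5701 0.2386 0.217 ] yaw -18.11 down [-0.003 -0.001 -1.   ] q [0.278 0.485 0.074 1.162 0.    2.165] F [ 0.1  0.4 -1.4] g 0.176
side pred foot (np.float64(359.31557441611096), np.float64(190.81983422447232)) (np.float64(351.99167818344796), np.float64(180.27360208265583)) (np.float64(342.63050464432536), np.float64(166.7937402540401))
top pred foot (np.float64(402.2658368666963), np.float64(265.55671138122534)) (np.float64(387.03375633689143), np.float64(255.19145449986493)) (np.float64(366.88858132061983), np.float64(241.48289291794325))
[0.54110475 0.14984338 0.09050342]
```

View pics/s4z.png

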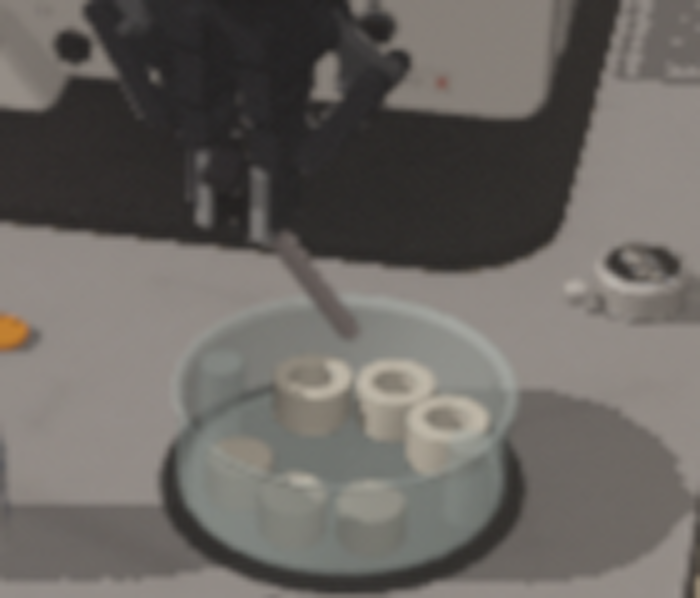

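View pics/top4.png

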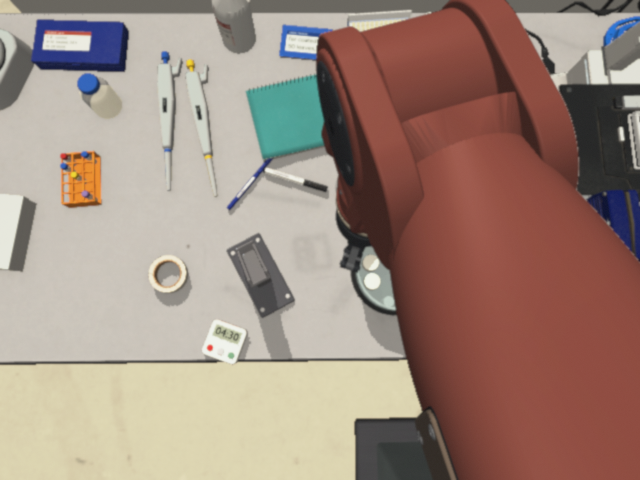

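```bash
python3 -c "
from h import *
c=np.array([.5419,.1503]);a=np.array([.95,-.312]);b=np.array([.312,.95])
for n,q,z in [('rA',(.5635,.1067),(312,374)),('rB',(.5258,.1033),(395,380)),('rC',(.4983,.1263),(449,416))]:
  print(n,np.round(proj('side',[*q,.03]),1), 'seen',290+z[0]/5,120+z[1]/4.6)
  w=ray('side',290+z[0]/5,120+z[1]/4.6,.03); d=w[:2]-c; print(w.round(4),(d@a).round(4),(d@b).round(4)); d=np.array(q)-c; print((d@a).round(4),(d@b).round(4))
f=ray('side',359.8,191.7,.0905);d=f[:2]-c;print(f,d@a,d@b)
"
```

```text
rA [352.3 199.9] seen 352.4 201.30434782608697
[0.5624 0.1116 0.03  ] 0.0315 -0.0303
0.0341 -0.0347
rB [369.  201.2] seen 369.0 202.60869565217394
[0.5248 0.1086 0.03  ] -0.0032 -0.0449
-0.0006 -0.0497
rC [379.4 208.9] seen 379.8 210.43478260869566
[0.4966 0.1317 0.03  ] -0.0372 -0.0318
-0.0339 -0.0364
[0.53951982 0.15274309 0.0905    ] -0.0030234158230726025 0.0015783218019885244
```

Call:
apply_moves(
  plan=[
    [[0,15,0],0,0],
    [[0,20,0],0,0],
    [[0,20,0],0,0],
    [[0,13,0],0,0],
    [[0,8,0],0,0],
    [[0,0,0],0,0],
    [[0,0,0],0,0],
    [[0,0,0],0,0],
  ],
)

```text
t: 9.15
tool_pos: [0.5717, 0.2392, 0.143]
tool_rot: [-1.556, 0.248, -0.25]
wrist_force: [-0.2, 0.1, -1.3]
gripper_width: 0.177
```

```bash
python3 -c "
from h import *
s,M=st()
p,d=ctrl.read_camera('side'); cv2.imwrite('pics/s5z.png',cv2.resize(p[120:250,290:430],None,fx=5,fy=4.6,interpolation=cv2.INTER_CUBIC))
"
```

```text
t 9.15 pos [0.5717 0.2392 0.143 ] yaw -18.16 down [ 0.001  0.    -1.   ] q [ 0.278  0.534 -0.046  0.99   0.     2.166] F [-0.2  0.1 -1.3] g 0.177
```

View pics/s5z.png

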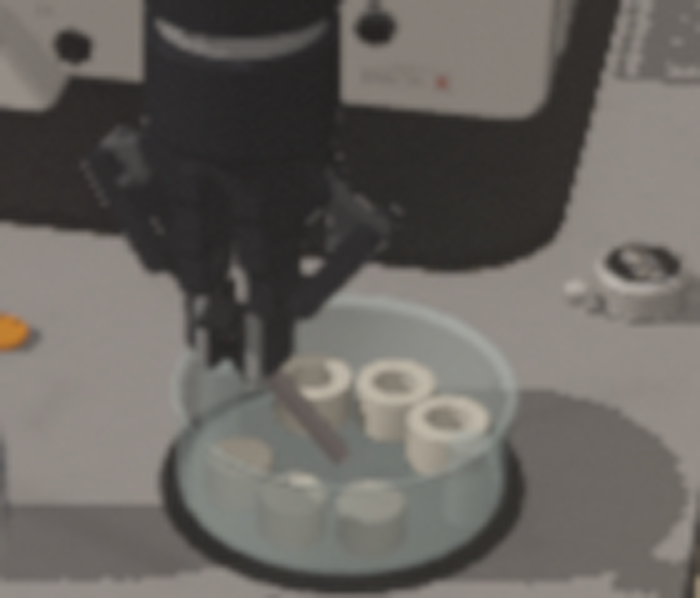

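Call:
apply_moves(
  plan=[
    [[0,2,0],0,0],
    [[0,0,0],0,0],
    [[0,0,0],0,0],
    [[0,-15,0],0,0],
    [[0,-15,0],0,0],
    [[0,-10,0],0,0],
    [[0,0,-12],0,0],
    [[0,0,-14],0,0],
    [[-1,0,-14],0,0],
    [[-1,0,-12],0,0],
    [[0,0,0],0,0],
    [[0,0,0],0,0],
  ],
)

```text
t: 10.7
tool_pos: [0.5533, 0.1903, 0.1804]
tool_rot: [-1.556, 0.249, -0.249]
wrist_force: [-0.5, 0.3, -0.2]
gripper_width: 0.177
```

```bash
cat >> h.py <<'E'
c0=np.array([.5419,.1503]);a0=np.array([.95,-.312]);b0=np.array([.312,.95])
def foot():
    s,M=st(); T=s['tool_pos']; f=T-.0934*M[:,2]; f[2]=T[2]-.1265; d=f[:2]-c0
    print('foot a,b,z mm',np.round([d@a0*1e3,d@b0*1e3,f[2]*1e3],1),'px',np.round(proj('side',f),1)); return f
def snap(k):
    p,d=ctrl.read_camera('side'); cv2.imwrite('pics/%s.png'%k,cv2.resize(p[160:250,310:410],None,fx=7,fy=6.6,interpolation=cv2.INTER_CUBIC)); cv2.imwrite('pics/%s_f.png'%k,p)
E
python3 -c "
from h import *
foot();snap('s6')
"
```

```text
t 10.7 pos [0.5533 0.1903 0.1804] yaw -18.17 down [ 0.  0. -1.] q [ 0.206  0.443 -0.094  1.034  0.     2.094] F [-0.5  0.3 -0.2] g 0.177
foot a,b,z mm [ -1.6 -51.8  53.9] px [370.2 192.3]
```

View pics/s6.png

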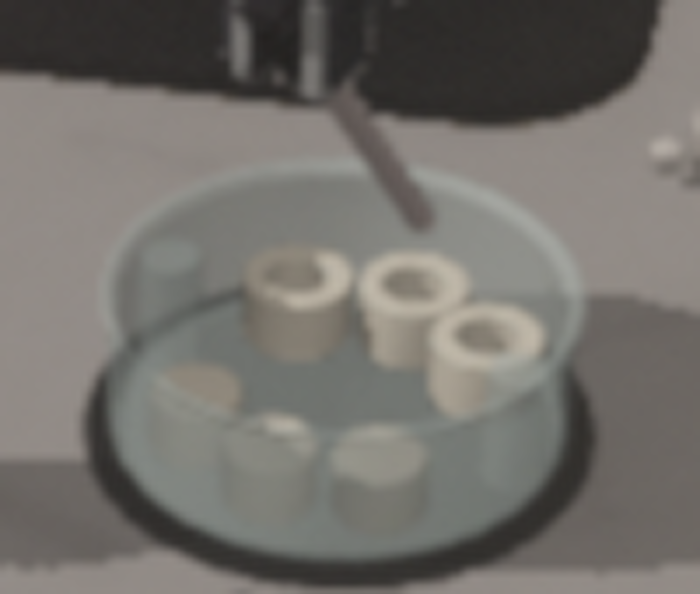

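```bash
cat >> h.py <<'E'
def hole(u,v,z=.03,du=.4,dv=1.1):
    w=ray('side',310+(u+.5)/7-.5-du,160+(v+.5)/6.6-.5-dv,z);d=w[:2]-c0; return np.round([d@a0*1e3,d@b0*1e3],1)
E
python3 -c "
from h import *
for p in [(300,273),(413,283),(487,336)]: print('ring',hole(*p))
for p in [(198,384),(270,437),(380,452)]: print('plug',hole(*p))
print('foot',hole(424,220,.0539))
"
```

```text
ring [ 34.9 -34.7]
ring [  0.6 -48.1]
ring [-33.5 -34. ]
plug [33.1 34.6]
plug [-0.  47.4]
plug [-33.  37.]
foot [  0.1 -53. ]
```

Call:
apply_moves(
  plan=[
    [[1,10,0],0,0],
    [[0,10,0],0,0],
    [[0,6,0],0,0],
    [[0,4,0],0,0],
    [[0,0,0],0,0],
  ],
)

```text
t: 11.38
tool_pos: [0.5541, 0.1899, 0.1502]
tool_rot: [-1.557, 0.249, -0.249]
wrist_force: [-0.6, 0.2, 3.5]
gripper_width: 0.179
```

```bash
python3 -c "
from h import *
foot();snap('s7')
"
```

```text
t 11.38 pos [0.5541 0.1899 0.1502] yaw -18.16 down [-0. -0. -1.] q [ 0.205  0.468 -0.137  0.966 -0.     2.093] F [-0.6  0.2  3.5] g 0.179
foot a,b,z mm [ -0.8 -52.   23.7] px [369.4 202.8]
```

View pics/s7.png

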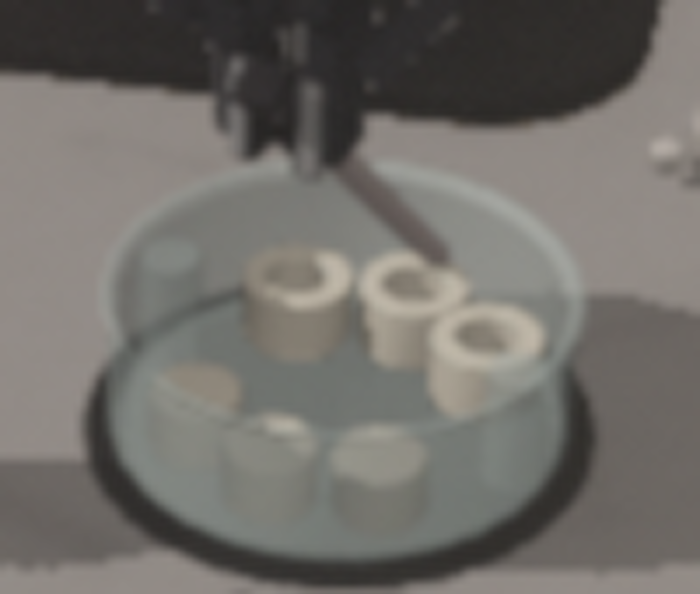

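Call:
apply_moves(
  plan=[
    [[0,-5,0],0,0],
    [[0,-10,0],0,0],
    [[0,-10,0],0,0],
    [[0,-5,0],0,0],
    [[0,0,0],0,0],
  ],
  force=60,
)

```text
t: 12.05
tool_pos: [0.5544, 0.19, 0.1809]
tool_rot: [-1.556, 0.248, -0.25]
wrist_force: [0.5, -0.4, -0.8]
gripper_width: 0.184
```

```bash
python3 -c "
from h import *
foot();snap('s8')
p=cv2.imread('pics/s8_f.png'); cv2.imwrite('pics/s8z.png',cv2.resize(p[165:215,335:395],None,fx=12,fy=12,interpolation=cv2.INTER_CUBIC))
p=cv2.imread('pics/s6_f.png'); cv2.imwrite('pics/s6z.png',cv2.resize(p[165:215,335:395],None,fx=12,fy=12,interpolation=cv2.INTER_CUBIC))
"
```

```text
t 12.05 pos [0.5544 0.19   0.1809] yaw -18.16 down [ 0.001  0.    -1.   ] q [ 0.205  0.444 -0.091  1.035  0.     2.093] F [ 0.5 -0.4 -0.8] g 0.184
foot a,b,z mm [ -0.5 -51.7  54.4] px [369.7 192. ]
```

View pics/s8z.png

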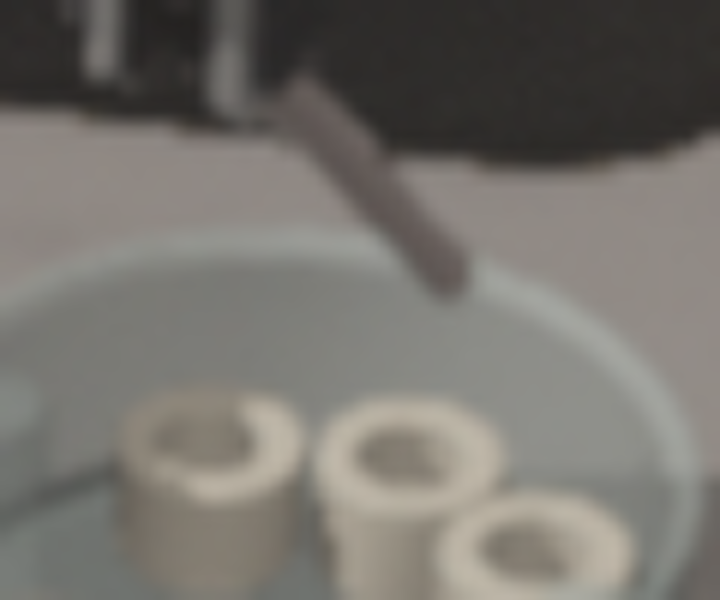

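View pics/s6z.png

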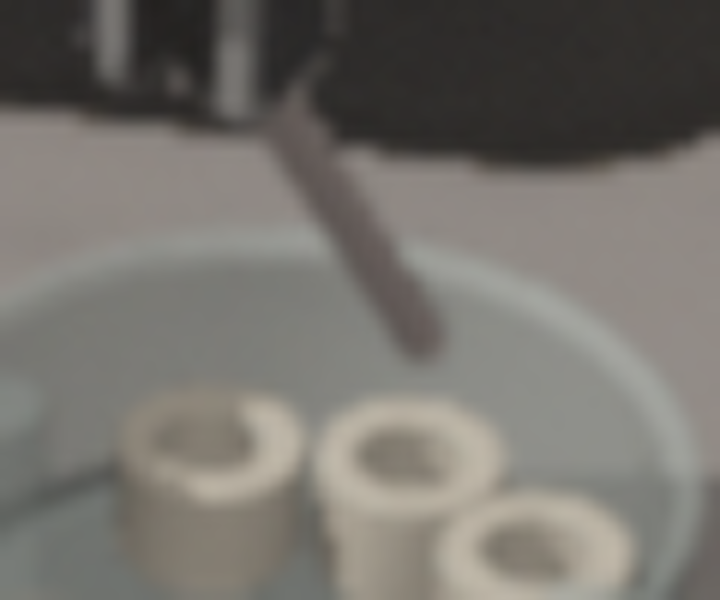

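```bash
cat >> h.py <<'E'
from scipy.optimize import least_squares
def tilt(T,Zb,px,L=.163,du=.4,dv=1.1):
    G=np.array(T)+[0,0,.008]
    def f(x):
        F=G-L*(np.sin(x[0])*Zb+np.array([0,0,np.cos(x[0])]))+x[1]*np.array([*a0,0])
        return np.array(proj('side',F))-(np.array(px)-[du,dv])
    r=least_squares(f,[.61,0]); F=G-L*(np.sin(r.x[0])*Zb+np.array([0,0,np.cos(r.x[0])]))+r.x[1]*np.array([*a0,0]);d=F[:2]-c0
    print('tilt deg',np.degrees(r.x[0]).round(1),'da mm',(r.x[1]*1e3).round(1),'foot abz',np.round([d@a0*1e3,d@b0*1e3,F[2]*1e3],1))
E
python3 -c "
from h import *
b=np.array([*b0,0])
for T,p in [((.5533,.1903,.1804),(425,345)),((.5544,.19,.1809),(455,285))]:
    tilt(T,b,(335+p[0]/12-.46,165+p[1]/12-.46))
"
```

```text
tilt deg 34.6 da mm 1.3 foot abz [ -0.4 -51.1  54.3]
tilt deg 39.0 da mm -0.7 foot abz [ -1.2 -60.9  62.2]
```

```bash
python3 -c "
from h import *
P=cloud('top',np.load('top0.npy'))
for u,v in [(419.6,257.4),(422.4,278),(410.4,293.4),(372,281)]:
    u=int(round(u));v=int(round(v)); print((P[v-3:v+4,u-4:u+5,2]*1e3).round(0))
"
```

```text
[[11. 11.  9.  8. 10. 13. 19. 20. 26.]
 [13.  8. 11. 11. 11. 10. 12. 21. 26.]
 [ 8. 10. 13. 11. 10.  9.  9. 14. 19.]
 [10. 13.  9. 10. 11. 10.  9. 11. 19.]
 [12. 11. 13. 12.  7. 10. 12. 12. 22.]
 [ 9.  8. 11.  8.  9. 12.  9. 11. 20.]
 [12. 10. 10. 11. 11.  9. 12. 12. 28.]]
[[ 13.  12.  10.  12.   9.  13.  10.  14.  19.]
 [  9.  11.   9.  11.  13.  10.  12.  13.  16.]
 [945.  11.   7.  10.   9.  12.   8.   9.  15.]
 [  9.  12.  13.  11.   7.  10.  12.  10.  14.]
 [ 12.  12.  10.  10.   8.   9.  12.   9.  13.]
 [  9.  13.  10.   8.  11.   8.  11.  13.  15.]
 [ 11.   9.  11.  10.  10.   9.   8.  13.  17.]]
[[10.  7. 12. 11. 12. 10. 13. 13. 22.]
 [12. 13. 13. 11. 12. 11.  9. 11. 20.]
 [ 9. 10. 12. 11. 13. 11. 10. 10. 17.]
 [ 8. 10. 11.  9. 12.  9. 10.  9. 14.]
 [12. 15.  7. 11. 11. 11. 11. 12. 14.]
 [ 8. 12.  9.  8. 10. 10.  7.  9. 15.]
 [12.  9. 11.  9. 12. 12. 11.  9. 19.]]
[[29. 29. 28. 31. 30. 32. 33. 30. 29.]
 [31. 33. 28. 30. 30. 26. 31. 30. 30.]
 [33. 29. 33. 29. 29. 33. 28. 30. 30.]
 [33. 32. 32. 32. 32. 30. 29. 30. 27.]
 [30. 32. 28. 32. 30. 31. 29. 31. 34.]
 [29. 30. 33. 30. 31. 31. 28. 29. 32.]
 [31. 31. 31. 30. 30. 30. 28. 29. 33.]]
```

```bash
python3 -c "
from h import *
b=np.array([*b0,0])
p=cv2.imread('pics/s7_f.png'); cv2.imwrite('pics/s7z.png',cv2.resize(p[165:215,335:395],None,fx=12,fy=12,interpolation=cv2.INTER_CUBIC))
"
```

```text
(no output)
```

View pics/s7z.png

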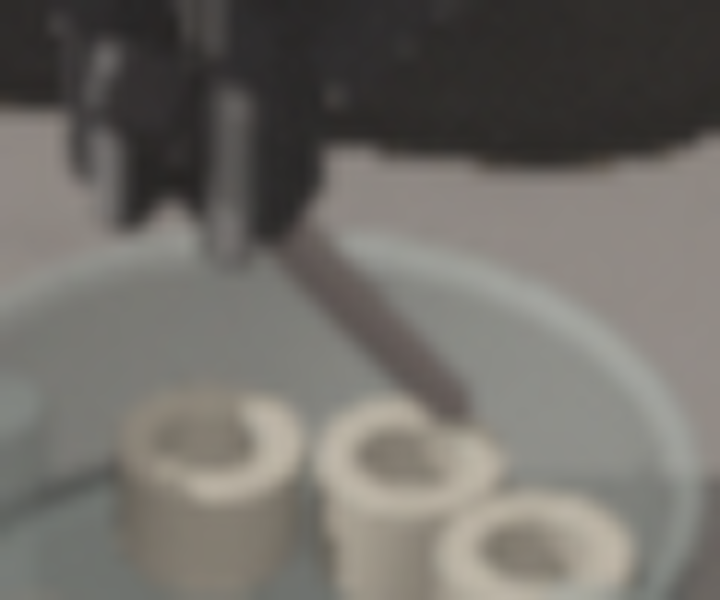

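Call:
apply_moves(
  plan=[
    [[1,8,0],0,0],
    [[0,9,-3],0,0],
    [[0,-3,-4.5],0,0],
    [[0,-3.5,-4.5],0,0],
    [[0,-4,-6],0,0],
    [[0,-3.5,-6],0,0],
    [[0,-3.5,-6],0,0],
    [[0,-3.2,-6.6],0,0],
    [[0,-3,-6.5],0,0],
    [[0,-2.5,-6.5],0,0],
    [[0,0,0],0,0],
  ],
)

```text
t: 13.48
tool_pos: [0.5395, 0.1418, 0.1897]
tool_rot: [-1.557, 0.249, -0.249]
wrist_force: [0.4, 1.7, -1.2]
gripper_width: 0.178
```

```bash
python3 -c "
from h import *
foot();snap('s9')
"
```

```text
t 13.47 pos [0.5395 0.1418 0.1897] yaw -18.2 down [-0.    -0.001 -1.   ] q [ 1.260e-01  3.860e-01 -1.570e-01  1.028e+00 -1.000e-03  2.015e+00] F [ 0.4  1.7 -1.2] g 0.178
foot a,b,z mm [   0.3 -102.2   63.2] px [379.9 177.4]
```

View pics/s9.png

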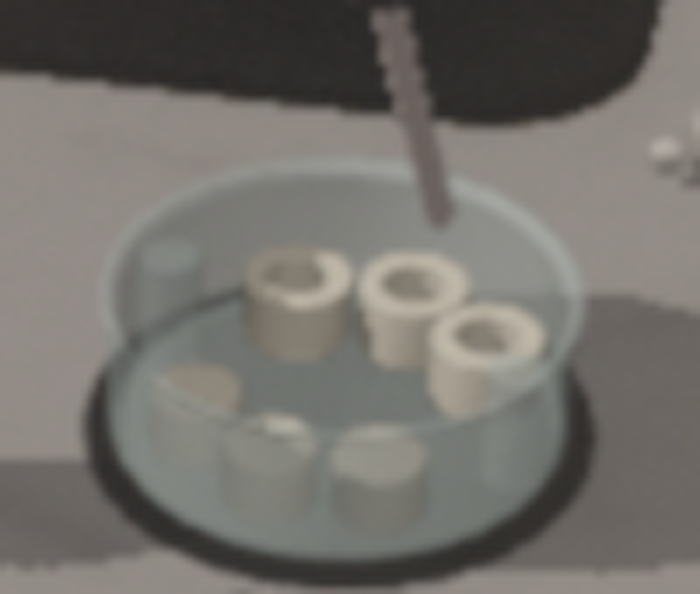

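Call:
apply_moves(
  plan=[
    [[0,-5,3],0,0],
    [[0,0,7],0,0],
    [[0,0,6],0,0],
    [[0,0,0],0,0],
    [[0,0,0],0,0],
  ],
  force=120,
)

```text
t: 14.15
tool_pos: [0.5444, 0.1577, 0.1943]
tool_rot: [-1.557, 0.249, -0.248]
wrist_force: [0.4, -0.7, -0.9]
gripper_width: 0.168
```

```bash
python3 -c "
from h import *
foot();p,d=ctrl.read_camera('side'); cv2.imwrite('pics/s10_f.png',p); cv2.imwrite('pics/s10z.png',cv2.resize(p[165:215,335:395],None,fx=12,fy=12,interpolation=cv2.INTER_CUBIC)); np.save('d10.npy',d)
"
```

```text
t 14.15 pos [0.5444 0.1577 0.1943] yaw -18.15 down [-0. -0. -1.] q [ 0.153  0.4   -0.123  1.048 -0.     2.041] F [ 0.4 -0.7 -0.9] g 0.168
foot a,b,z mm [  0.1 -85.6  67.8] px [376.7 179.5]
```

View pics/s10z.png

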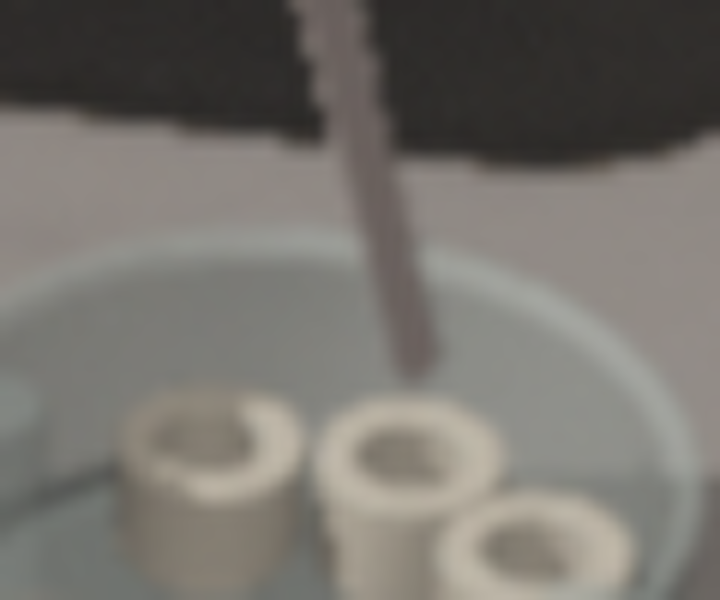

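```bash
cat >> h.py <<'E'
def px12(u,v,x0=335,y0=165): return (x0+(u+.5)/12-.5, y0+(v+.5)/12-.5)
def abz(n,p,z,du=.4,dv=1.1):
    w=ray(n,p[0]-du,p[1]-dv,z);d=w[:2]-c0; return np.round([d@a0*1e3,d@b0*1e3],1)
E
python3 -c "
from h import *
b=np.array([*b0,0])
p=px12(414,362); tilt((.5444,.1577,.1943),b,p)
D=np.load('d10.npy'); 
for u,v in[(369,193),(368,190),(367,186)]: 
  w=tow('side',u,v,D[v,u]); d=w[:2]-c0; print(w.round(4),d@a0,d@b0)
print('hole',abz('side',px12(408,457),.03), abz('side',px12(203,440),.03),abz('side',px12(539,550),.03))
print('foot z .048', abz('side',p,.048), abz('side',p,.052))
"
```

```text
tilt deg 20.9 da mm 1.3 foot abz [  1.4 -50.4  50.1]
[0.525  0.1139 0.0609] -0.004652345301927522 -0.03983327982822841
[0.5276 0.114  0.0689] -0.002303234559468585 -0.03894341131558423
[0.5287 0.1241 0.0868] -0.004401457840785192 -0.028994001304142186
hole [  0.3 -47.5] [ 36.3 -32.7] [-33.9 -34.7]
foot z .048 [  2.6 -52.9] [  0.3 -48.1]
```

Call:
apply_moves(
  plan=[
    [[-1,0,1],0,0],
    [[0,8,0],0,0],
    [[0,7,0],0,0],
    [[0,5,0],0,0],
    [[0,4,0],0,0],
    [[0,4,0],0,0],
    [[0,0,0],0,0],
  ],
)

```text
t: 15.08
tool_pos: [0.5449, 0.1587, 0.1675]
tool_rot: [-1.557, 0.247, -0.251]
wrist_force: [-0.4, -0.2, 10.3]
gripper_width: 0.167
```

```bash
cat >> h.py <<'E'
def z12(k,x0=335,y0=165):
    p,d=ctrl.read_camera('side'); cv2.imwrite('pics/%s_f.png'%k,p); cv2.imwrite('pics/%s.png'%k,cv2.resize(p[y0:y0+50,x0:x0+60],None,fx=12,fy=12,interpolation=cv2.INTER_CUBIC))
E
python3 -c "
from h import *
foot();z12('s11')
"
```

```text
t 15.07 pos [0.5449 0.1587 0.1675] yaw -18.17 down [ 0.003 -0.001 -1.   ] q [ 1.550e-01  4.200e-01 -1.670e-01  9.820e-01 -1.000e-03  2.043e+00] F [-0.4 -0.2 10.3] g 0.167
foot a,b,z mm [  0.3 -84.5  41. ] px [375.9 189.2]
```

View pics/s11.png

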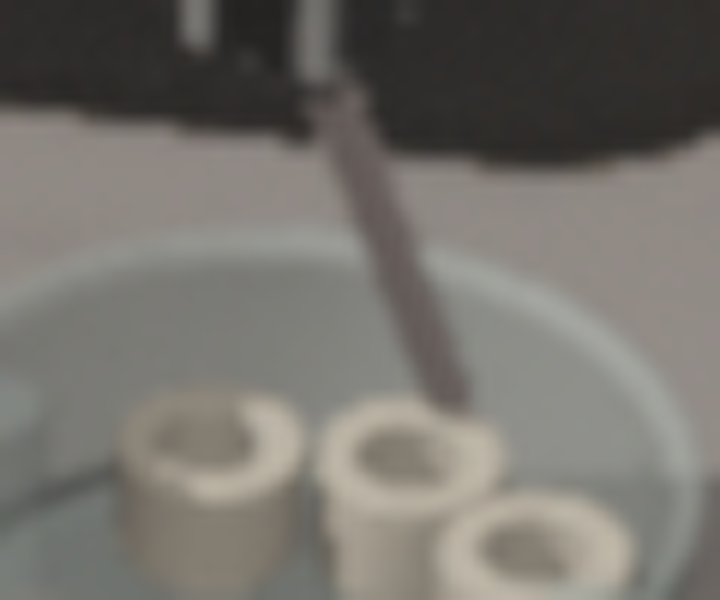

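```bash
python3 -c "
from h import *
b=np.array([*b0,0])
tilt((.5449,.1587,.1675),b,px12(452,393))
print(abz('side',px12(452,393),.031))
"
```

```text
tilt deg 28.0 da mm 1.3 foot abz [  1.6 -67.6  31.6]
[  1.9 -68.2]
```

Call:
apply_moves(
  plan=[
    [[0,-14,0],0,0],
    [[0,-3.3,-6.4],0,0],
    [[0,-3.3,-6.5],0,0],
    [[0,-2.8,-8.1],0,0],
    [[0,-2.8,-8.1],0,0],
    [[0,-1.9,-8.3],0,0],
    [[0,-1.9,-8.3],0,0],
    [[0,-1,-7],0,0],
    [[0,-1,-7],0,0],
    [[0,-0.3,-5.5],0,0],
    [[0,-0.3,-5.5],0,0],
    [[0,0,0],0,0],
  ],
  force=60,
)

```text
t: 16.62
tool_pos: [0.5217, 0.0913, 0.1991]
tool_rot: [-1.557, 0.249, -0.249]
wrist_force: [1.9, 4.0, -1.8]
gripper_width: 0.168
```

```bash
python3 -c "
from h import *
foot();z12('s12')
"
```

```text
t 16.62 pos [0.5217 0.0913 0.1991] yaw -18.19 down [-0. -0. -1.] q [ 0.035  0.328 -0.218  1.025 -0.     1.924] F [ 1.9  4.  -1.8] g 0.168
foot a,b,z mm [  -0.8 -155.7   72.6] px [391.  162.7]
```

View pics/s12.png

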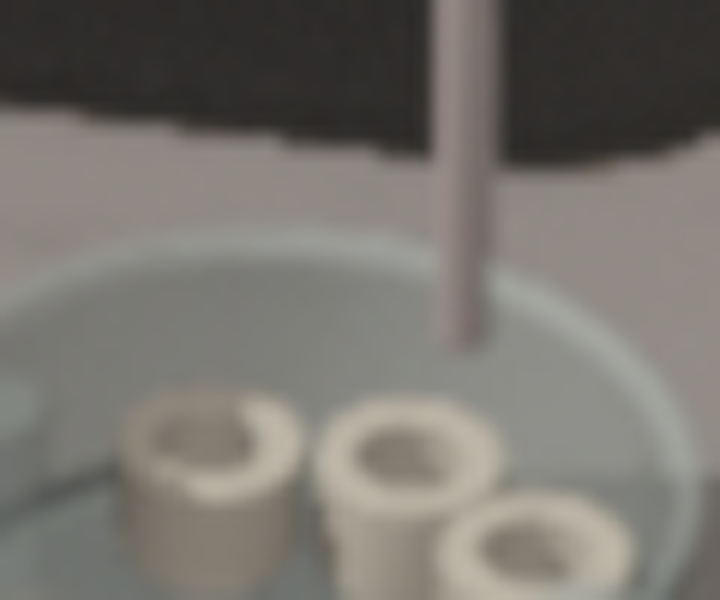

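Call:
apply_moves(
  plan=[
    [[0,-1,3],0,0],
    [[0,0,6],0,0],
    [[1,0,8],0,0],
    [[0,0,0],0,0],
    [[0,4,0],0,0],
    [[0,3,0],0,0],
    [[0,0,0],0,0],
  ],
  force=100,
)

```text
t: 17.55
tool_pos: [0.5279, 0.1075, 0.1927]
tool_rot: [-1.557, 0.249, -0.248]
wrist_force: [0.5, -0.0, -0.7]
gripper_width: 0.166
```

```bash
python3 -c "
from h import *
foot();z12('s13')
"
```

```text
t 17.55 pos [0.5279 0.1075 0.1927] yaw -18.17 down [-0.001 -0.    -1.   ] q [ 0.065  0.35  -0.204  1.018 -0.     1.953] F [ 0.5 -0.  -0.7] g 0.166
foot a,b,z mm [ 1.000e-01 -1.384e+02  6.620e+01] px [387.2 168.5]
```

View pics/s13.png

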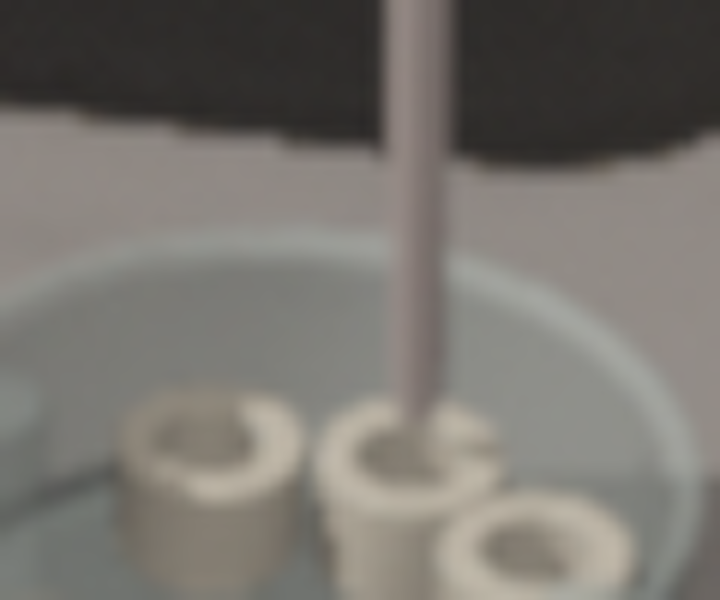

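Call:
apply_moves(
  plan=[
    [[1,0,2],0,0],
    [[0,4,0],0,0],
    [[0,3,0],0,0],
    [[0,3,0],0,0],
    [[0,2,0],0,0],
    [[0,0,0],0,0],
  ],
)

```text
t: 18.35
tool_pos: [0.5314, 0.1092, 0.183]
tool_rot: [-1.556, 0.245, -0.252]
wrist_force: [-0.8, -0.7, 14.3]
gripper_width: 0.167
```

```bash
python3 -c "
from h import *
foot();z12('s14')
"
```

```text
t 18.35 pos [0.5314 0.1092 0.183 ] yaw -18.17 down [ 0.004  0.    -1.   ] q [ 0.068  0.36  -0.215  0.991 -0.     1.956] F [-0.8 -0.7 14.3] g 0.167
foot a,b,z mm [   2.9 -135.7   56.5] px [385.3 172.2]
```

View pics/s14.png

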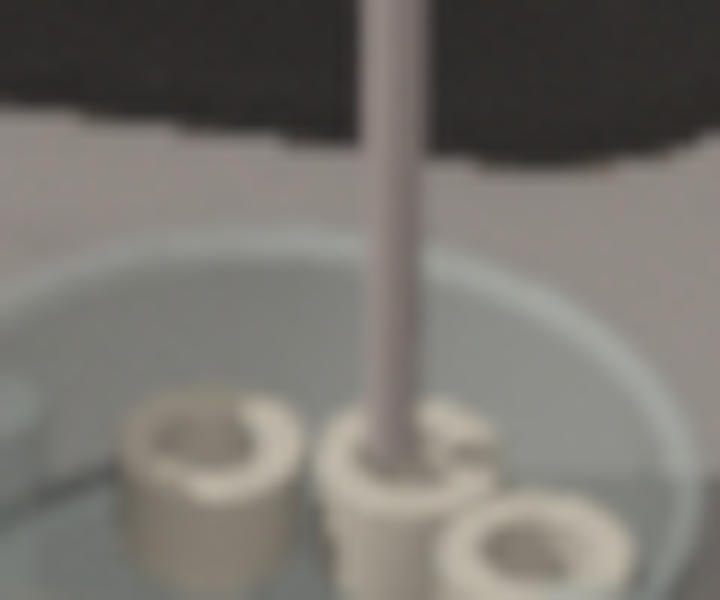

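```bash
cat > sim.py <<'E'
import numpy as np
RAD=np.array([18,18,18,15,15,15.]); RIB=np.array([[62,0],[-62,0.]]); RR=5.0
P0=np.array([[34.5,-34.5],[0,-48],[-34,-35.5],[32.5,35],[-1,47],[-33.5,36]],float)
I,J=np.triu_indices(6,1)
def settle(X,rod,it=25):
    # X (B,6,2), rod (B,2)
    for _ in range(it):
        for i,j in zip(I,J):
            d=X[:,j]-X[:,i]; n=np.linalg.norm(d,axis=-1)+1e-9; o=np.maximum(0,RAD[i]+RAD[j]-n)
            m=(d/n[:,None])*(o/2)[:,None]; X[:,i]-=m; X[:,j]+=m
        for r in RIB:
            d=X-r; n=np.linalg.norm(d,axis=-1); o=np.maximum(0,10+RAD-n); X+=d/n[...,None]*o[...,None]
        n=np.linalg.norm(X,axis=-1); o=np.maximum(0,n+RAD-70); X-=X/n[...,None]*o[...,None]
        d=X-rod[:,None]; n=np.linalg.norm(d,axis=-1)+1e-9; o=np.maximum(0,RR+RAD-n); X+=d/n[...,None]*o[...,None]
    return X
def overlap(X,rod):
    w=np.maximum(0,np.linalg.norm(X,axis=-1)+RAD-70).max(1)
    for i,j in zip(I,J): w=np.maximum(w,RAD[i]+RAD[j]-np.linalg.norm(X[:,i]-X[:,j],axis=-1))
    for r in RIB: w=np.maximum(w,(10+RAD-np.linalg.norm(X-r,axis=-1)).max(1))
    return w
def push(X,s,e,step=1.0):
    L=np.linalg.norm(e-s,axis=-1).max(); n=int(np.ceil(L/step)); jam=np.zeros(len(X))
    for k in range(1,n+1):
        rod=s+(e-s)*k/n; X=settle(X,rod); jam=np.maximum(jam,overlap(X,rod))
    return X,jam
def nn(X):
    D=np.linalg.norm(X[:,:3,None]-X[:,None,3:],axis=-1); return np.concatenate([D.min(2),D.min(1)],1)
def cost(X,t=43): return np.maximum(0,nn(X)-t).sum(1)
def okrod(s,m=2): return (np.linalg.norm(s,axis=-1)<65-m)&(np.linalg.norm(s[:,None]-RIB,axis=-1)>15+m).all(1)
E
cat > plan.py <<'E'
from sim import *
import sys,time
def cand(X,n,rng,lmin=10,lmax=80):
    s=rng.uniform(-63,63,(n*4,2)); th=rng.uniform(0,2*np.pi,n*4); L=rng.uniform(lmin,lmax,n*4); e=s+np.c_[np.cos(th),np.sin(th)]*L[:,None]
    k=okrod(s)&okrod(e,3)&(np.linalg.norm(X[None]-s[:,None],axis=-1)>RAD+RR+2.0).all(1)
    for f in(.2,.4,.6,.8): k&=okrod(s+(e-s)*f)
    return s[k][:n],e[k][:n]
def search(P,depth=2,n=1500,beam=12,seed=0):
    rng=np.random.default_rng(seed); nodes=[(cost(P[None])[0],P,[])]
    for d in range(depth):
        new=[]
        for c,X,h in nodes:
            s,e=cand(X,n if d==0 else n//3,rng); Y,j=push(np.repeat(X[None],len(s),0).copy(),s,e,2.0); cc=cost(Y)+np.where(j>1.0,1e3,0)
            for i in np.argsort(cc)[:beam]: new.append((cc[i],Y[i],h+[(s[i],e[i])]))
        new.sort(key=lambda t:t[0]); nodes=new[:beam]; print(d,[round(t[0],1) for t in nodes[:6]],flush=True)
        if nodes[0][0]==0: break
    return nodes
def robust(P,h,m=60,sig=1.5,seed=1):
    rng=np.random.default_rng(seed); X=P+rng.normal(0,sig,(m,6,2)); X=settle(X,np.full((m,2),999.)); J=np.zeros(m)
    for s,e in h:
        o=rng.normal(0,1,(m,2)); X,j=push(X,s+o,e+o,1.); J=np.maximum(J,j)
    return (nn(X).max(1)<48).mean(),np.percentile(J,90),nn(X).max(1)
if __name__=='__main__':
    t=time.time(); N=search(P0,3); print(time.time()-t)
    for c,X,h in N[:8]:
        r=robust(P0,h); print(round(c,1),[(tuple(s.round(0)),tuple(e.round(0))) for s,e in h],'rob',r[0],'jam',r[1].round(2),nn(X[None])[0].round(0))
E
time timeout 560 python3 plan.py
```

```text
0 [np.float64(133.7), np.float64(136.5), np.float64(155.0), np.float64(171.2), np.float64(172.1), np.float64(175.2)]
1 [np.float64(75.7), np.float64(82.1), np.float64(84.5), np.float64(90.4), np.float64(91.9), np.float64(93.7)]
2 [np.float64(33.0), np.float64(33.2), np.float64(40.0), np.float64(40.9), np.float64(45.3), np.float64(45.3)]
61.529287576675415
33.0 [((np.float64(-1.0), np.float64(8.0)), (np.float64(36.0), np.float64(36.0))), ((np.float64(24.0), np.float64(58.0)), (np.float64(-34.0), np.float64(33.0))), ((np.float64(-20.0), np.float64(46.0)), (np.float64(-20.0), np.float64(-4.0)))] rob 0.0 jam 6.02 [43. 38. 41. 59. 38. 60.]
33.2 [((np.float64(-1.0), np.float64(8.0)), (np.float64(36.0), np.float64(36.0))), ((np.float64(24.0), np.float64(58.0)), (np.float64(-34.0), np.float64(33.0))), ((np.float64(-43.0), np.float64(44.0)), (np.float64(-3.0), np.float64(9.0)))] rob 0.0 jam 6.02 [41. 38. 43. 59. 38. 60.]
40.0 [((np.float64(-34.0), np.float64(8.0)), (np.float64(15.0), np.float64(49.0))), ((np.float64(11.0), np.float64(25.0)), (np.float64(30.0), np.float64(40.0))), ((np.float64
[... 881 characters left out ...]
0)), (np.float64(-14.0), np.float64(13.0)))] rob 0.0 jam 6.02 [48. 45. 46. 59. 45. 60.]
46.0 [((np.float64(-53.0), np.float64(16.0)), (np.float64(20.0), np.float64(44.0))), ((np.float64(10.0), np.float64(61.0)), (np.float64(-52.0), np.float64(34.0))), ((np.float64(-17.0), np.float64(57.0)), (np.float64(-45.0), np.float64(15.0)))] rob 0.0 jam 7.51 [43. 58. 33. 43. 73. 33.]
46.2 [((np.float64(-1.0), np.float64(8.0)), (np.float64(36.0), np.float64(36.0))), ((np.float64(24.0), np.float64(58.0)), (np.float64(-34.0), np.float64(33.0))), ((np.float64(-33.0), np.float64(38.0)), (np.float64(11.0), np.float64(3.0)))] rob 0.0 jam 6.02 [55. 45. 38. 59. 38. 60.]
real	1m32.969s
user	1m29.160s
sys	0m0.104s
```

Call:
apply_moves(
  plan=[
    [[0,-10,0],0,0],
    [[0,-10,0],0,0],
    [[0,-5,0],0,0],
  ],
)

```text
t: 18.77
tool_pos: [0.5299, 0.1092, 0.2068]
tool_rot: [-1.556, 0.248, -0.249]
wrist_force: [0.6, -0.6, -1.6]
gripper_width: 0.165
```

```bash
python3 - <<'E'
s=open('plan.py').read()
i=s.index('def cand'); j=s.index('def search')
s=s[:i]+'''def cand(X,n,rng,lmin=8,lmax=60):
    m=n*25; p=rng.integers(0,6,m); ph=rng.uniform(0,2*np.pi,m); g=rng.uniform(1.6,6,m); u=np.c_[np.cos(ph),np.sin(ph)]
    s=X[p]+u*(RAD[p]+RR+g)[:,None]; th=ph+np.pi+rng.normal(0,.35,m); L=rng.uniform(lmin,lmax,m); e=s+np.c_[np.cos(th),np.sin(th)]*L[:,None]
    # want pushes from outside toward inside mostly
    k=okrod(s,1.5)&okrod(e,3)&(np.linalg.norm(X[None]-s[:,None],axis=-1)>RAD+RR+1.5).all(1)
    for f in(.2,.4,.6,.8): k&=okrod(s+(e-s)*f)
    return s[k][:n],e[k][:n]
'''+s[j:]
s=s.replace("search(P0,3)","search(P0,4,n=1200,beam=14,seed=3)")
open('plan.py','w').write(s)
E
time timeout 570 python3 plan.py
```

```text
0 [np.float64(100.0), np.float64(112.1), np.float64(116.6), np.float64(116.7), np.float64(116.8), np.float64(117.0)]
1 [np.float64(21.8), np.float64(22.9), np.float64(28.3), np.float64(28.4), np.float64(30.7), np.float64(32.9)]
2 [np.float64(0.0), np.float64(0.0), np.float64(0.0), np.float64(0.0), np.float64(0.0), np.float64(0.0)]
57.78028106689453
0.0 [((np.float64(-22.0), np.float64(55.0)), (np.float64(-41.0), np.float64(24.0))), ((np.float64(23.0), np.float64(-58.0)), (np.float64(42.0), np.float64(-2.0))), ((np.float64(-56.0), np.float64(18.0)), (np.float64(-4.0), np.float64(-4.0)))] rob 0.5 jam 11.47 [33. 33. 33. 33. 43. 33.]
0.0 [((np.float64(-22.0), np.float64(55.0)), (np.float64(-41.0), np.float64(24.0))), ((np.float64(23.0), np.float64(-58.0)), (np.float64(42.0), np.float64(-2.0))), ((np.float64(-53.0), np.float64(25.0)), (np.float64(-33.0), np.float64(-4.0)))] rob 0.55 jam 11.47 [33. 39. 33. 33. 43. 33.]
0.0 [((np.float64(-22.0), np.float64(55.0)), (np.float64(-41.0), np.float64(24.0))), ((np.float64(23.0), np.float64(-58.0)), (np.float64(42.0), np.float64(-2.0))), ((np.floa
[... 971 characters left out ...]
4(8.0)))] rob 0.5 jam 11.47 [33. 41. 33. 33. 43. 33.]
0.0 [((np.float64(-22.0), np.float64(55.0)), (np.float64(-41.0), np.float64(24.0))), ((np.float64(23.0), np.float64(-58.0)), (np.float64(42.0), np.float64(-2.0))), ((np.float64(-56.0), np.float64(23.0)), (np.float64(-19.0), np.float64(1.0)))] rob 0.5166666666666667 jam 11.47 [33. 34. 33. 33. 43. 33.]
0.0 [((np.float64(-22.0), np.float64(55.0)), (np.float64(-41.0), np.float64(24.0))), ((np.float64(23.0), np.float64(-58.0)), (np.float64(42.0), np.float64(-2.0))), ((np.float64(-43.0), np.float64(28.0)), (np.float64(-33.0), np.float64(-6.0)))] rob 0.4166666666666667 jam 11.7 [33. 42. 33. 33. 43. 33.]
real	1m21.531s
user	1m21.153s
sys	0m0.108s
```

```bash
cat > plan2.py <<'E'
from plan import *
def rcost(X,s,e,rng,m=10):
    K=len(s); Xr=X[None]+rng.normal(0,1.5,(m,6,2)); Xr=settle(Xr,np.full((m,2),999.))
    XX=np.repeat(Xr[None],K,0).reshape(K*m,6,2).copy(); o=rng.normal(0,1.2,(K*m,2)); 
    Y,j=push(XX,np.repeat(s,m,0)+o,np.repeat(e,m,0)+o,2.)
    return cost(Y).reshape(K,m),j.reshape(K,m),Y.reshape(K,m,6,2)
def level(X,n,k,rng):
    s,e=cand(X,n,rng); Y,j=push(np.repeat(X[None],len(s),0).copy(),s,e,2.); c=cost(Y)+1e3*(j>.8); i=np.argsort(c)[:3*k]
    s,e,Y,c=s[i],e[i],Y[i],c[i]; C,J,_=rcost(X,s,e,rng); sc=C.mean(1)+400*(J>2).mean(1); o=np.argsort(sc)[:k]
    return [(sc[q],C[q].mean(),J[q].max(),Y[q],s[q],e[q]) for q in o]
def run(P,seed=0,n1=900,n2=350,k=10,depth=3):
    rng=np.random.default_rng(seed); L=[(sc,c,X,[(s,e)],[j]) for sc,c,j,X,s,e in level(P,n1,k,rng)]
    print(1,[round(x[0]) for x in L])
    best=list(L)
    for d in range(1,depth):
        if L[0][0]<3: break
        N=[]
        for sc0,c0,X,h,js in L:
            pen=sc0-c0
            for sc,c,j,Y,s,e in level(X,n2,4,rng): N.append((sc+pen,c,Y,h+[(s,e)],js+[j]))
        N.sort(key=lambda t:t[0]); L=N[:k]; print(d+1,[round(x[0]) for x in L]); best+=L
    for x in L[:4]: print(round(x[0]),[(s.round(0).tolist(),e.round(0).tolist()) for s,e in x[3]],'jams',np.round(x[4],1),'nn',nn(x[2][None])[0].round(0))
    print('after first push of best:',push(P[None].copy(),L[0][3][0][0][None],L[0][3][0][1][None])[0][0].round(0).tolist())
if __name__=='__main__': run(P0)
E
time timeout 570 python3 plan2.py
```

```text
1 [125, 125, 127, 130, 132, 132, 135, 137, 138, 148]
2 [48, 52, 56, 57, 59, 67, 73, 73, 75, 75]
3 [17, 19, 20, 21, 21, 22, 22, 23, 24, 24]
17 [([27.0, 57.0], [34.0, 19.0]), ([17.0, 60.0], [-12.0, 38.0]), ([-23.0, -59.0], [-53.0, -19.0])] jams [1.  0.  0.1] nn [34. 60. 33. 34. 33. 43.]
19 [([22.0, -59.0], [52.0, -16.0]), ([-27.0, 57.0], [-42.0, 34.0]), ([-43.0, 39.0], [-25.0, -5.0])] jams [0. 0. 0.] nn [39. 33. 34. 39. 61. 33.]
20 [([22.0, -59.0], [52.0, -16.0]), ([-27.0, 57.0], [-42.0, 34.0]), ([-50.0, 36.0], [-27.0, 10.0])] jams [0. 0. 0.] nn [39. 44. 33. 39. 61. 33.]
21 [([22.0, -59.0], [52.0, -16.0]), ([-27.0, 57.0], [-42.0, 34.0]), ([-48.0, 33.0], [-23.0, 0.0])] jams [0. 0. 0.] nn [38. 40. 40. 39. 61. 38.]
after first push of best: [[34.0, -34.0], [0.0, -48.0], [-34.0, -36.0], [37.0, -0.0], [-1.0, 47.0], [-34.0, 36.0]]
real	0m56.520s
user	0m56.303s
sys	0m0.058s
```

```bash
cat >> h.py <<'E'
def tcp():
    s,M=st(); T=s['tool_pos']; d=T[:2]-c0; print('TCP a,b,z mm',np.round([d@a0*1e3,d@b0*1e3,T[2]*1e3],1)); return T
E
python3 -c "
from h import *
print('s14 foot',abz('side',px12(395,460),.029))
tcp();z12('s15')
"
```

```text
s14 foot [  2.6 -46.6]
t 18.77 pos [0.5299 0.1092 0.2068] yaw -18.16 down [ 0.001  0.    -1.   ] q [ 0.068  0.343 -0.175  1.052  0.     1.956] F [ 0.6 -0.6 -1.6] g 0.165
TCP a,b,z mm [  1.5 -42.7 206.8]
```

View pics/s15.png

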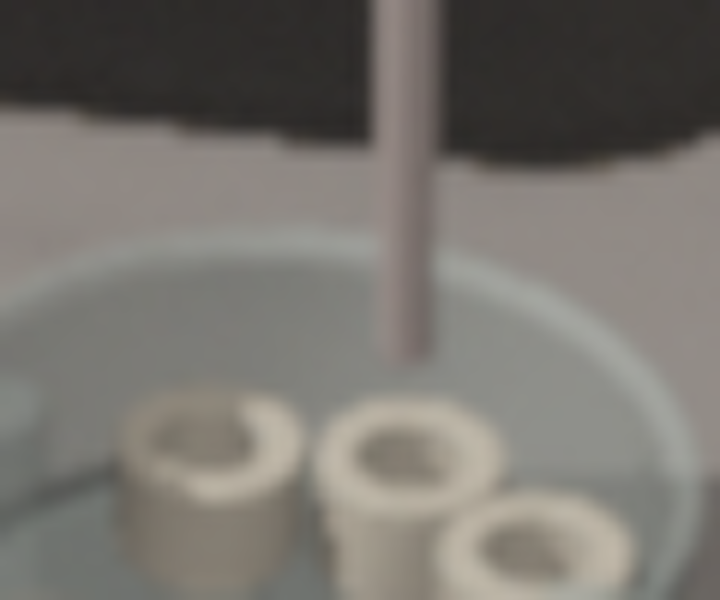

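```bash
python3 -c "
from h import *
b=np.array([*b0,0])
print(abz('side',px12(407,357),.0518)); tilt((.5299,.1092,.2068),b,px12(407,357))
"
```

```text
[  2.2 -49.1]
tilt deg 2.2 da mm 0.7 foot abz [  2.2 -48.9  51.9]
```

Call:
apply_moves(
  plan=[
    [[2,0,10],0,0],
    [[4,0,20],0,0],
    [[5,0,22],0,0],
    [[5,0,22],0,0],
    [[4,0,20],0,0],
    [[2,0,10],0,0],
    [[0,0,0],0,0],
    [[0,5,0],0,0],
  ],
)

```text
t: 19.82
tool_pos: [0.583, 0.2008, 0.2011]
tool_rot: [-1.557, 0.249, -0.249]
wrist_force: [-0.8, -0.0, -0.0]
gripper_width: 0.173
```

```bash
python3 -c "
from h import *
tcp();z12('s16',320,180)
"
```

```text
t 19.82 pos [0.583  0.2008 0.2011] yaw -18.17 down [ 0. -0. -1.] q [ 0.213  0.489  0.037  1.119 -0.     2.101] F [-0.8 -0.  -0. ] g 0.173
TCP a,b,z mm [ 23.3  60.8 201.1]
```

View pics/s16.png

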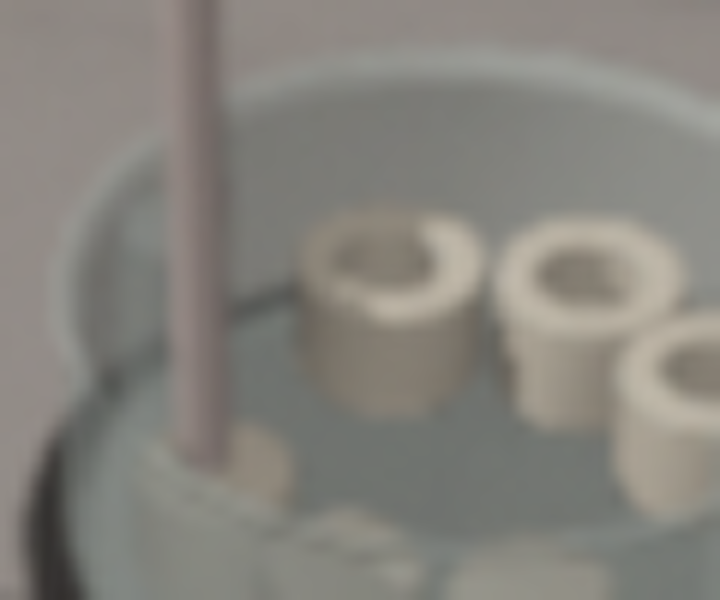

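```bash
python3 -c "
from h import *
print(abz('side',px12(203,458,320,180),.0462))
for P in [(24,57),(23,57)]:
  w=c0+P[0]*1e-3*a0+P[1]*1e-3*b0
  u=proj('side',[*w,.0462]); print((np.array(u)+[.4,1.1]-[320,180])*12)
"
```

```text
[25.8 53.4]
[195.95821149 466.43328657]
[200.77708373 468.19914183]
```

Call:
apply_moves(
  plan=[
    [[-1,0,2],0,0],
    [[0,8,0],0,0],
    [[0,6,0],0,0],
    [[0,5,0],0,0],
    [[0,0,0],0,0],
  ],
)

```text
t: 20.5
tool_pos: [0.5824, 0.2033, 0.1815]
tool_rot: [-1.557, 0.249, -0.248]
wrist_force: [-0.1, 0.6, 0.5]
gripper_width: 0.167
```

Call:
apply_moves(
  plan=[
    [[0,7,0],0,0],
    [[0,6,0],0,0],
    [[0,0,0],0,0],
    [[1.2,0,-5],0,0],
    [[1.5,0,-7],0,0],
    [[1.5,0,-7],0,0],
    [[1.5,0,-7],0,0],
    [[1.5,0,-7],0,0],
    [[1,0,-5],0,0],
    [[0,0,0],0,0],
  ],
)

```text
t: 21.75
tool_pos: [0.5788, 0.1641, 0.1692]
tool_rot: [-1.557, 0.249, -0.25]
wrist_force: [0.1, 0.2, 0.1]
gripper_width: 0.163
```

```bash
python3 -c "
from h import *
tcp();snap('s17')
"
```

```text
t 21.75 pos [0.5788 0.1641 0.1692] yaw -18.2 down [ 0. -0. -1.] q [ 1.550e-01  4.820e-01 -6.200e-02  1.027e+00 -1.000e-03  2.044e+00] F [0.1 0.2 0.1] g 0.163
TCP a,b,z mm [ 30.8  24.6 169.2]
```

View pics/s17.png

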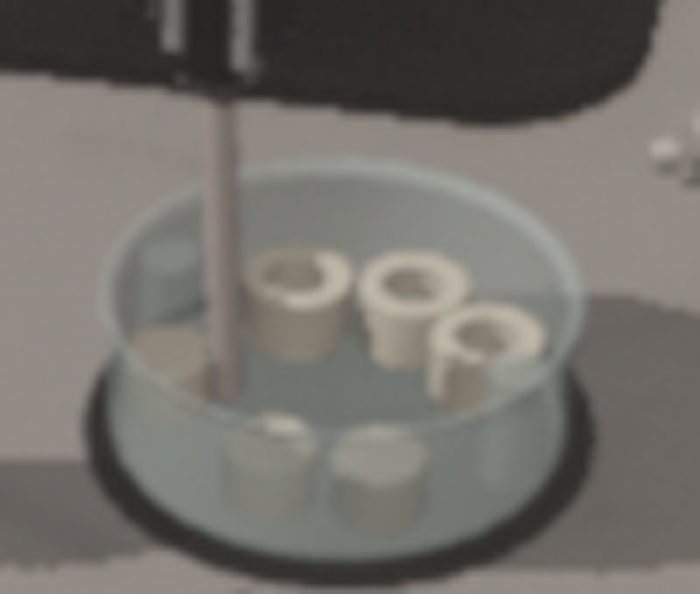

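```bash
python3 -c "
from h import *
for p in [(300,273),(413,283),(487,336)]: print('ring',hole(*p))
for p in [(172,348),(270,437),(380,452)]: print('plug',hole(*p))
print('foot',hole(228,393,.014))
"
```

```text
ring [ 34.9 -34.7]
ring [  0.6 -48.1]
ring [-33.5 -34. ]
plug [49.9 22.1]
plug [-0.  47.4]
plug [-33.  37.]
foot [32.2 16.9]
```

```bash
cat > rp.py <<'E'
from plan2 import *
import ast
P=np.array(ast.literal_eval(sys.argv[1]),float); P=settle(P[None],np.array([[999.,999]]),200)[0]; print(P.round(1).tolist(),nn(P[None])[0].round(0))
run(P,n1=800,n2=300)
E
time timeout 500 python3 rp.py "[[34.7,-34.6],[0.3,-48.5],[-33.7,-35],[49.7,22],[-0.5,47.3],[-33.2,36.7]]"
```

```text
[[34.7, -34.6], [0.3, -48.5], [-33.7, -35.0], [49.7, 22.0], [-0.5, 47.3], [-33.2, 36.7]] [59. 86. 72. 59. 89. 72.]
1 [104, 113, 126, 130, 130, 132, 134, 134, 135, 136]
2 [65, 67, 68, 70, 70, 70, 73, 73, 75, 75]
3 [16, 26, 28, 29, 29, 30, 32, 32, 32, 32]
16 [([-21.0, 58.0], [-46.0, 36.0]), ([-52.0, 33.0], [-8.0, 4.0]), ([25.0, -57.0], [40.0, -24.0])] jams [0.  0.2 0.3] nn [33. 35. 33. 33. 59. 33.]
26 [([-21.0, 58.0], [-46.0, 36.0]), ([-52.0, 33.0], [-8.0, 4.0]), ([25.0, -58.0], [37.0, -34.0])] jams [0.  0.2 0. ] nn [36. 35. 33. 36. 69. 33.]
28 [([-22.0, 56.0], [-34.0, 32.0]), ([25.0, -58.0], [35.0, -35.0]), ([-49.0, 34.0], [-33.0, -0.0])] jams [0.9 0.6 0.1] nn [36. 42. 33. 36. 70. 33.]
29 [([-22.0, 56.0], [-34.0, 32.0]), ([25.0, -58.0], [35.0, -35.0]), ([-52.0, 33.0], [-28.0, -9.0])] jams [0.9 0.6 0. ] nn [36. 35. 35. 36. 70. 35.]
after first push of best: [[35.0, -35.0], [0.0, -48.0], [-34.0, -35.0], [50.0, 22.0], [-0.0, 47.0], [-35.0, 19.0]]
real	1m4.172s
user	0m59.288s
sys	0m0.130s
```

Call:
apply_moves(
  plan=[
    [[0,-15,0],0,0],
    [[0,-15,0],0,0],
    [[0,-8,0],0,0],
    [[-8,0,6],0,0],
    [[-15,0,11],0,0],
    [[-15,0,11],0,0],
    [[-10,0,8],0,0],
    [[-5,0,3.5],0,0],
    [[0,0,0],0,0],
    [[0,12,0],0,0],
    [[0,10,0],0,0],
    [[0,0,0],0,0],
  ],
)

```text
t: 23.3
tool_pos: [0.54, 0.2183, 0.1837]
tool_rot: [-1.557, 0.251, -0.248]
wrist_force: [0.4, 0.5, 0.2]
gripper_width: 0.165
```

```bash
python3 -c "
from h import *
tcp();snap('s18')
"
```

```text
t 23.3 pos [0.54   0.2183 0.1837] yaw -18.2 down [-0.002 -0.001 -1.   ] q [ 0.259  0.438 -0.093  1.042 -0.     2.147] F [0.4 0.5 0.2] g 0.165
TCP a,b,z mm [-23.   64.  183.7]
```

View pics/s18.png

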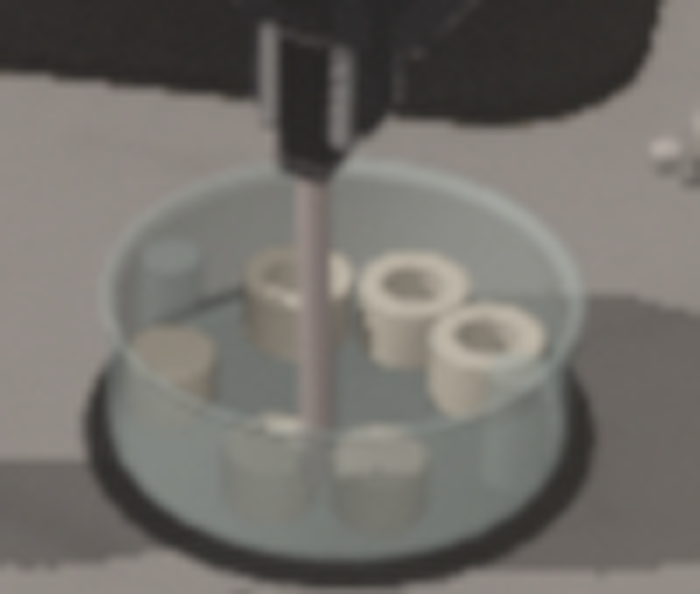

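```bash
python3 -c "
from h import *
p=cv2.imread('pics/s18_f.png'); cv2.imwrite('pics/s18z.png',cv2.resize(p[205:245,330:390],None,fx=12,fy=12,interpolation=cv2.INTER_CUBIC))
for P in [(-22,58),(-22,54)]:
  w=c0+P[0]*1e-3*a0+P[1]*1e-3*b0
  u=proj('side',[*w,.0287]); print((np.array(u)+[.4,1.1]-[330,205])*12)
"
```

```text
[295.91906987 327.36992843]
[306.7318915  314.88532198]
```

View pics/s18z.png

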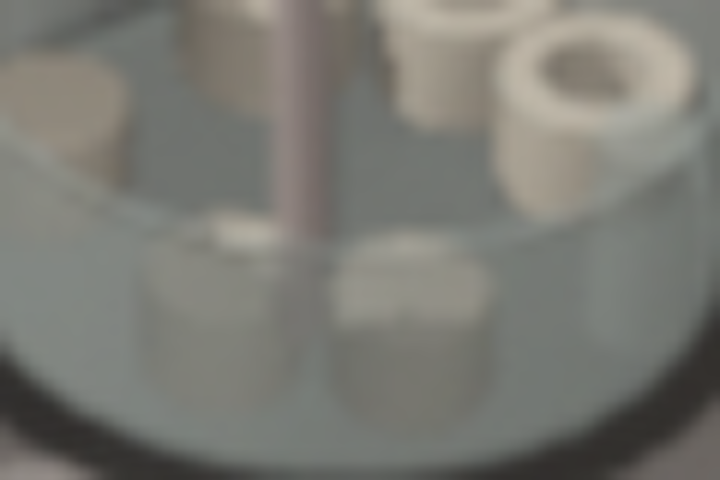

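Call:
apply_moves(
  plan=[
    [[0,8,0],0,0],
    [[0,6,0],0,0],
    [[0,0,0],0,0],
    [[-3,0,-2],0,0],
    [[-5,0,-4],0,0],
    [[-5,0,-4],0,0],
    [[-5,0,-5],0,0],
    [[-4,0,-4],0,0],
    [[-2,0,-3],0,0],
    [[0,0,0],0,0],
  ],
)

```text
t: 24.6
tool_pos: [0.5108, 0.2052, 0.1712]
tool_rot: [-1.556, 0.249, -0.249]
wrist_force: [0.3, -0.9, -1.5]
gripper_width: 0.166
```

```bash
python3 -c "
from h import *
tcp();snap('s19')
"
```

```text
t 24.6 pos [0.5108 0.2052 0.1712] yaw -18.17 down [ 0.  0. -1.] q [ 0.249  0.388 -0.207  0.976 -0.     2.137] F [ 0.3 -0.9 -1.5] g 0.166
TCP a,b,z mm [-46.6  42.5 171.2]
```

View pics/s19.png

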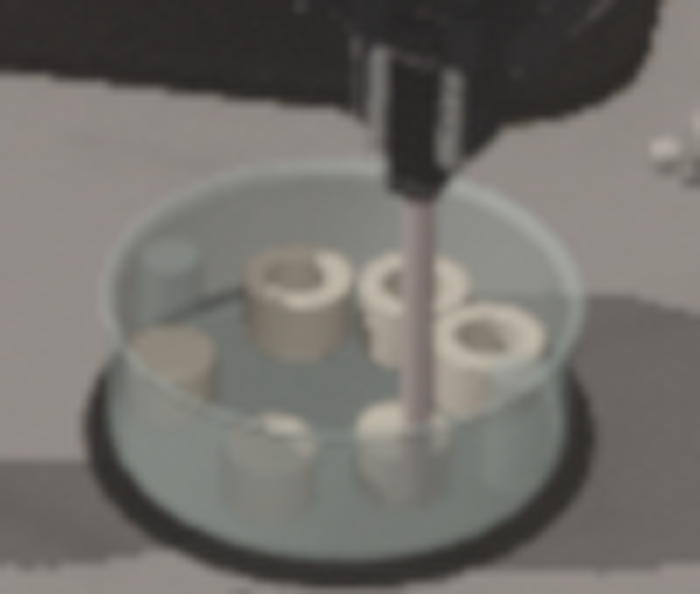

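```bash
python3 -c "
from h import *
for p in [(402,424),(402,428)]: print('plug',hole(*p))
print('foot expected TCP+(1,-6)')
"
```

```text
plug [-32.1  20.9]
plug [-33.1  22.8]
foot expected TCP+(1,-6)
```

Call:
apply_moves(
  plan=[
    [[2,0,-2.6],0,0],
    [[4,0,-5.3],0,0],
    [[4,0,-5.3],0,0],
    [[2,0,-2.6],0,0],
    [[0,0,0],0,0],
  ],
)

```text
t: 25.28
tool_pos: [0.5176, 0.1862, 0.1711]
tool_rot: [-1.556, 0.249, -0.249]
wrist_force: [0.3, 0.2, -1.0]
gripper_width: 0.169
```

```bash
python3 -c "
from h import *
tcp();snap('s20')
"
```

```text
t 25.27 pos [0.5176 0.1862 0.1711] yaw -18.2 down [-0. -0. -1.] q [ 0.212  0.387 -0.208  0.976 -0.     2.101] F [ 0.3  0.2 -1. ] g 0.169
TCP a,b,z mm [-34.3  26.5 171.1]
```

View pics/s20.png

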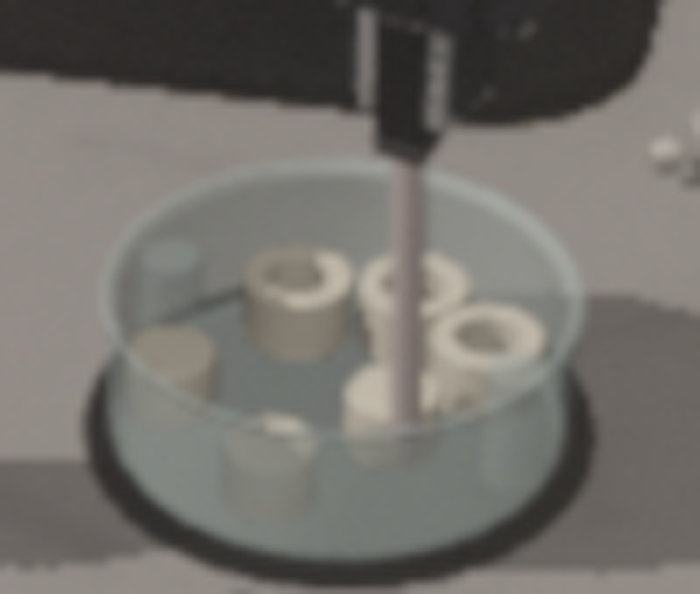

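```bash
python3 -c "
from h import *
for p in [(389,390),(389,394)]: print('plug',hole(*p))
"
```

```text
plug [-20.2   7.3]
plug [-21.2   9.1]
```

Call:
apply_moves(
  plan=[
    [[2,0,-4],0,0],
    [[3,0,-5],0,0],
    [[2.5,0,-4],0,0],
    [[0,0,0],0,0],
  ],
)

```text
t: 25.82
tool_pos: [0.5206, 0.1715, 0.1711]
tool_rot: [-1.556, 0.249, -0.249]
wrist_force: [-0.2, 0.2, -0.4]
gripper_width: 0.172
```

```bash
python3 -c "
from h import *
tcp();snap('s21')
"
```

```text
t 25.82 pos [0.5206 0.1715 0.1711] yaw -18.2 down [ 0. -0. -1.] q [ 0.185  0.384 -0.213  0.974 -0.     2.073] F [-0.2  0.2 -0.4] g 0.172
TCP a,b,z mm [-26.8  13.5 171.1]
```

View pics/s21.png

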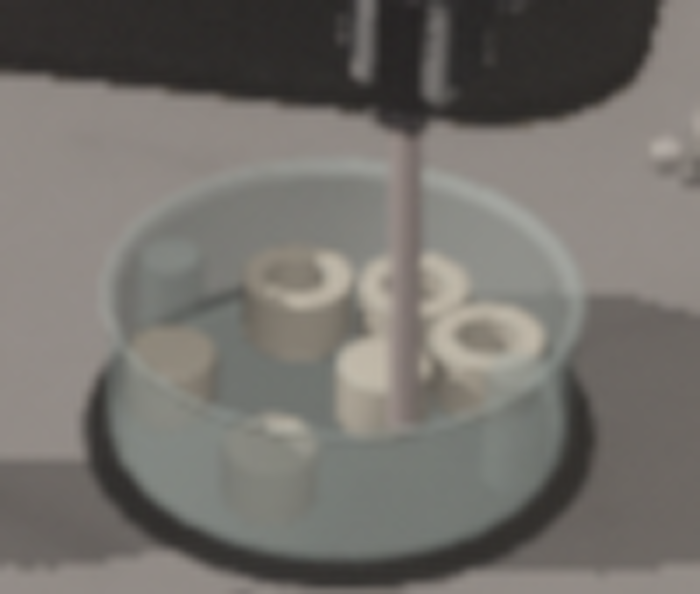

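```bash
python3 -c "
from h import *
for p in [(381,362),(384,364)]: print('plug',hole(*p))
print(hole(403,420,.016))
"
```

```text
plug [-11.   -4.6]
plug [-12.3  -4.1]
[-23.8   3.7]
```

Call:
apply_moves(
  plan=[
    [[0,-16,0],0,0],
    [[0,-14,0],0,0],
    [[0,-5,0],0,0],
    [[8,0,-10],0,0],
    [[12,0,-16],0,0],
    [[14,0,-18],0,0],
    [[11,0,-14],0,0],
    [[5,0,-6],0,0],
    [[0.5,0,-1],0,0],
    [[0,8,0],0,0],
    [[0,0,0],0,0],
  ],
)

```text
t: 27.25
tool_pos: [0.5475, 0.0949, 0.1973]
tool_rot: [-1.557, 0.249, -0.247]
wrist_force: [-0.2, -0.3, -0.0]
gripper_width: 0.171
```

```bash
python3 -c "
from h import *
tcp();z12('s22',330,175); snap('s22b')
T=ctrl.sense()['tool_pos']
for P,z in [((25,-57.5),T[2]+.008-.163),((25,-57.5),.03)]:
  w=c0+P[0]*1e-3*a0+P[1]*1e-3*b0
  u=proj('side',[*w,z]); print(z,(np.array(u)+[.4,1.1]-[330,175])*12)
"
```

```text
t 27.25 pos [0.5475 0.0949 0.1973] yaw -18.12 down [-0.001  0.    -1.   ] q [ 0.04   0.378 -0.149  1.046  0.     1.927] F [-0.2 -0.3 -0. ] g 0.171
TCP a,b,z mm [ 22.6 -50.9 197.3]
0.04290720423855507 [374.47193662 209.99659166]
0.03 [372.62398481 264.37407843]
```

View pics/s22.png

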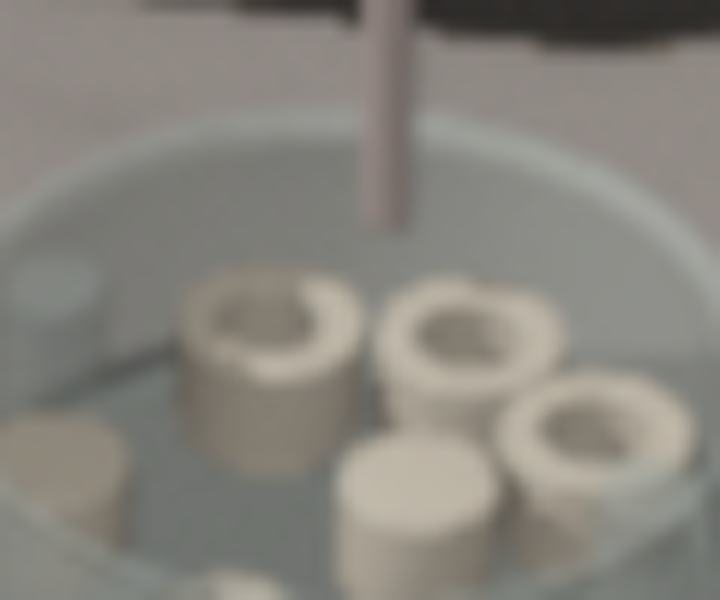

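View pics/s22b.png

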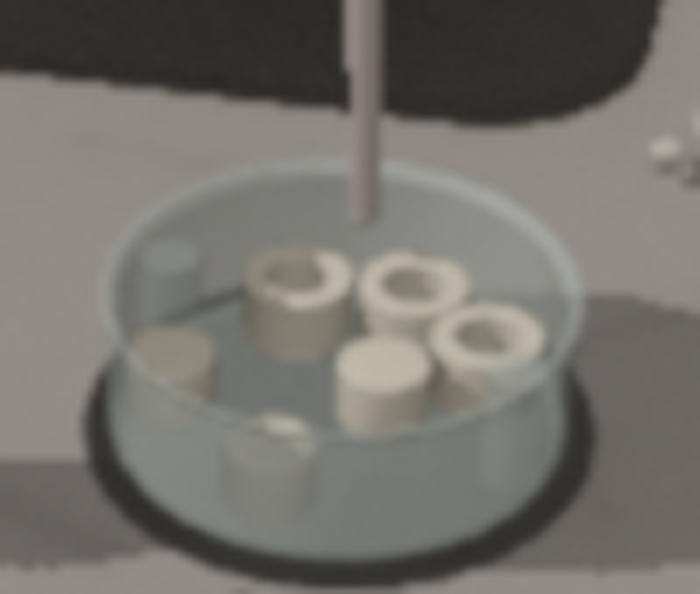

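```bash
python3 -c "
from h import *
print('foot',abz('side',px12(386,224,330,175),.0429))
for p in [(267,322),(470,340),(596,434),(418,483),(60,468)]: print(abz('side',px12(*p,330,175),.03))
"
```

```text
foot [ 22.7 -55.7]
[ 35.4 -32.5]
[ -0.4 -46.9]
[-34.  -33.3]
[-12.4  -3.9]
[46.9 25.5]
```

Call:
apply_moves(
  plan=[
    [[0.8,0,-1.5],0,0],
    [[0,8,0],0,0],
    [[0,6,0],0,0],
    [[0,5,0],0,0],
    [[0,0,0],0,0],
  ],
)

```text
t: 27.98
tool_pos: [0.5482, 0.0927, 0.1786]
tool_rot: [-1.557, 0.25, -0.248]
wrist_force: [0.3, 0.0, 0.4]
gripper_width: 0.166
```

Call:
apply_moves(
  plan=[
    [[0,6,0],0,0],
    [[0,4,0],0,0],
    [[0,0,0],0,0],
    [[2.5,0,3],0,0],
    [[3,0,4],0,0],
    [[3,0,4],0,0],
    [[3,0,5],0,0],
    [[0,0,0],0,0],
  ],
)

```text
t: 28.98
tool_pos: [0.5648, 0.1047, 0.169]
tool_rot: [-1.556, 0.248, -0.248]
wrist_force: [0.0, 0.8, -0.6]
gripper_width: 0.169
```

```bash
python3 -c "
from h import *
tcp();z12('s23',330,175)
"
```

```text
t 28.98 pos [0.5648 0.1047 0.169 ] yaw -18.14 down [ 0.  0. -1.] q [ 0.056  0.432 -0.142  0.996  0.     1.943] F [ 0.   0.8 -0.6] g 0.169
TCP a,b,z mm [ 36.  -36.2 169. ]
```

View pics/s23.png

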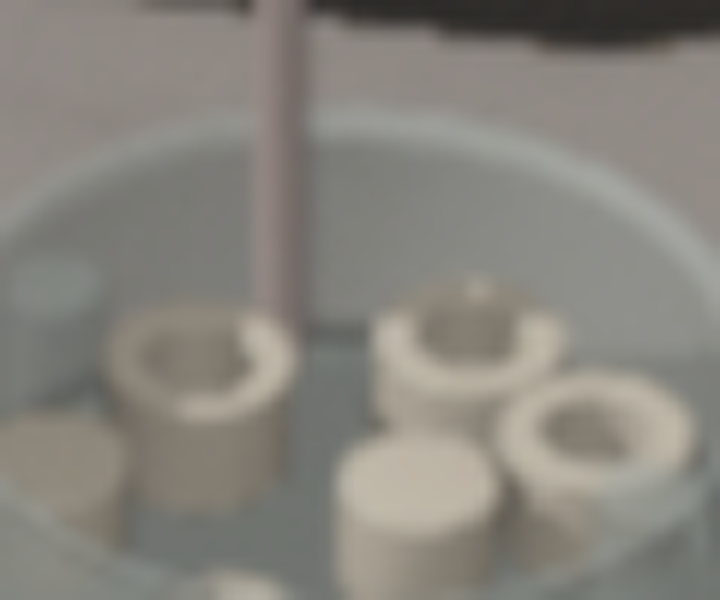

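```bash
python3 -c "
from h import *
for p in [(203,358),(470,340),(596,434),(418,483),(62,465)]: print(abz('side',px12(*p,330,175),.03))
"
```

```text
[ 40.4 -16.8]
[ -0.4 -46.9]
[-34.  -33.3]
[-12.4  -3.9]
[47.  24.5]
```

Call:
apply_moves(
  plan=[
    [[0,-16,0],0,0],
    [[0,-16,0],0,0],
    [[0,-3,0],0,0],
    [[-5,0,9],0,0],
    [[-11,0,20],0,0],
    [[-12,0,21],0,0],
    [[-12,0,21],0,0],
    [[-10,0,18],0,0],
    [[-5.5,0,10],0,0],
    [[0,0,0],0,0],
    [[0,12,0],0,0],
    [[0,10,0],0,0],
    [[0,0,0],0,0],
  ],
)

```text
t: 30.65
tool_pos: [0.5419, 0.215, 0.1807]
tool_rot: [-1.557, 0.251, -0.248]
wrist_force: [-0.1, 0.3, -0.5]
gripper_width: 0.168
```

```bash
python3 -c "
from h import *
tcp();z12('s24',330,195)
"
```

```text
t 30.65 pos [0.5419 0.215  0.1807] yaw -18.2 down [-0.002 -0.001 -1.   ] q [ 0.252  0.441 -0.096  1.036 -0.     2.141] F [-0.1  0.3 -0.5] g 0.168
TCP a,b,z mm [-20.2  61.5 180.7]
```

View pics/s24.png

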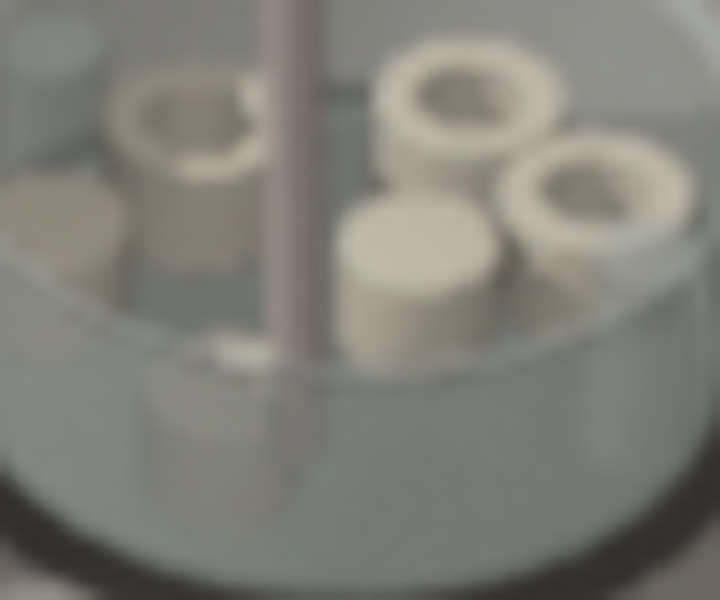

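```bash
python3 -c "
from h import *
print(abz('side',px12(305,440,330,195),.0257),abz('side',px12(222,385,330,195),.03))
for P,z in [((-20,56.5),.0257)]:
  w=c0+P[0]*1e-3*a0+P[1]*1e-3*b0
  u=proj('side',[*w,z]); print(z,(np.array(u)+[.4,1.1]-[330,195])*12)
"
```

```text
[-19.2  51.4] [-1.2 50. ]
0.0257 [289.82685567 451.84567154]
```

Call:
apply_moves(
  plan=[
    [[0.7,0,2.5],0,0],
    [[0,8,0],0,0],
    [[0,4,0],0,0],
    [[0,0,0],0,0],
    [[2.5,0,1.5],0,0],
    [[2.5,0,1],0,0],
    [[0,0,0],0,0],
  ],
)

```text
t: 31.58
tool_pos: [0.5499, 0.2187, 0.1702]
tool_rot: [-1.556, 0.249, -0.249]
wrist_force: [0.5, 0.3, -0.7]
gripper_width: 0.164
```

```bash
python3 -c "
from h import *
tcp();z12('s25',330,195)
"
```

```text
t 31.57 pos [0.5499 0.2187 0.1702] yaw -18.17 down [ 0.  0. -1.] q [ 0.255  0.463 -0.09   1.018 -0.     2.143] F [ 0.5  0.3 -0.7] g 0.164
TCP a,b,z mm [-13.7  67.5 170.2]
```

View pics/s25.png

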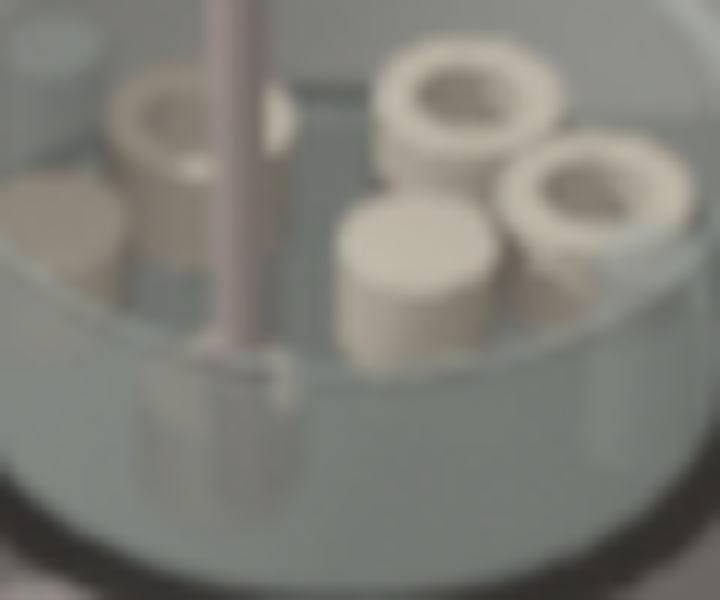

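Call:
apply_moves(
  plan=[
    [[2,0,-3],0,0],
    [[3,0,-4.5],0,0],
    [[3,0,-4.5],0,0],
    [[3,0,-4.5],0,0],
    [[0,0,0],0,0],
  ],
)

```text
t: 32.25
tool_pos: [0.555, 0.1991, 0.1701]
tool_rot: [-1.556, 0.249, -0.249]
wrist_force: [0.3, 0.6, -1.2]
gripper_width: 0.169
```

```bash
python3 -c "
from h import *
tcp();z12('s26',330,195)
"
```

```text
t 32.25 pos [0.555  0.1991 0.1701] yaw -18.2 down [ 0. -0. -1.] q [ 0.22   0.459 -0.096  1.016 -0.     2.109] F [ 0.3  0.6 -1.2] g 0.169
TCP a,b,z mm [ -2.7  50.4 170.1]
```

View pics/s26.png

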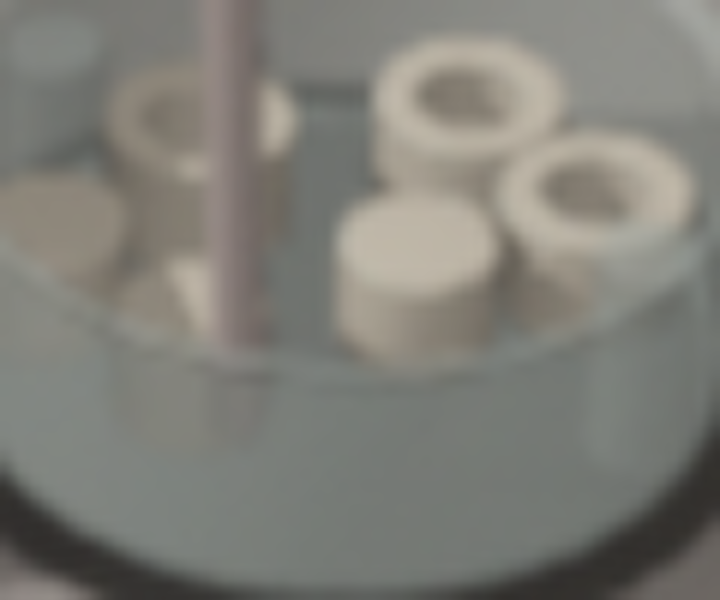

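```bash
python3 -c "
from h import *
for p in [(190,310),(188,305)]: print(abz('side',px12(*p,330,195),.03))
"
```

```text
[14.3 34.3]
[15.3 33.2]
```

Call:
apply_moves(
  plan=[
    [[1,0,8],0,0],
    [[7,0,5],0,0],
    [[8,0,0],0,0],
    [[0.5,0,0],0,0],
    [[0,0,-5],0,0],
    [[0,0,-6],0,0],
    [[0,0,-5],0,0],
    [[0,0,0],0,0],
  ],
)

```text
t: 33.3
tool_pos: [0.5694, 0.1911, 0.1702]
tool_rot: [-1.556, 0.249, -0.249]
wrist_force: [-0.3, -0.5, -0.1]
gripper_width: 0.17
```

```bash
python3 -c "
from h import *
tcp();z12('s27',330,195)
"
```

```text
t 33.3 pos [0.5694 0.1911 0.1702] yaw -18.2 down [ 0. -0. -1.] q [ 0.202  0.479 -0.063  1.029 -0.     2.09 ] F [-0.3 -0.5 -0.1] g 0.17
TCP a,b,z mm [ 13.4  47.3 170.2]
```

View pics/s27.png

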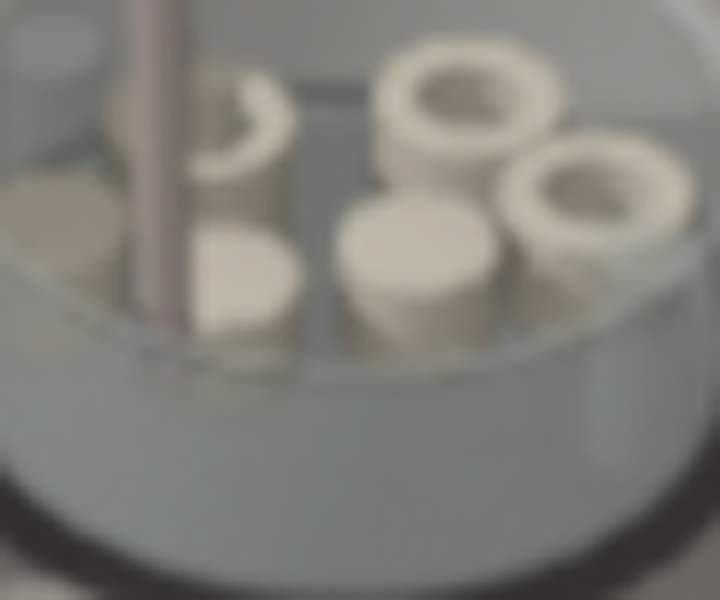

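```bash
python3 -c "
from h import *
for p in [(222,277),(224,280)]: print(abz('side',px12(*p,330,195),.03))
for p in [(203,120),(470,98),(596,193),(418,242),(58,224)]: print(abz('side',px12(*p,330,195),.03))
"
```

```text
[13.9 23. ]
[13.2 23.6]
[ 40.1 -16.2]
[ -0.1 -47.4]
[-33.8 -33.6]
[-12.2  -4.1]
[47.8 24.6]
```

Call:
apply_moves(
  plan=[
    [[0,0,-4],0,0],
    [[0,0,-4],0,0],
    [[0,0,-2],0,0],
    [[0,0,0],0,0],
    [[0,0,4],0,0],
    [[0,-10,0],0,0],
    [[0,-16,0],0,0],
    [[0,-16,0],0,0],
    [[0,-16,0],0,0],
    [[0,-10,0],0,0],
    [[0,0,0],0,0],
  ],
)

```text
t: 34.72
tool_pos: [0.5683, 0.186, 0.2392]
tool_rot: [-1.556, 0.247, -0.25]
wrist_force: [0.4, -0.3, -1.2]
gripper_width: 0.166
```

```bash
python3 -c "
from h import *
tcp();z12('s28',330,175);snap('s28b')
"
```

```text
t 34.73 pos [0.5683 0.186  0.2392] yaw -18.16 down [ 0.002  0.    -1.   ] q [ 0.194  0.431  0.046  1.184 -0.     2.082] F [ 0.4 -0.3 -1.2] g 0.166
TCP a,b,z mm [ 13.9  42.1 239.2]
```

View pics/s28.png

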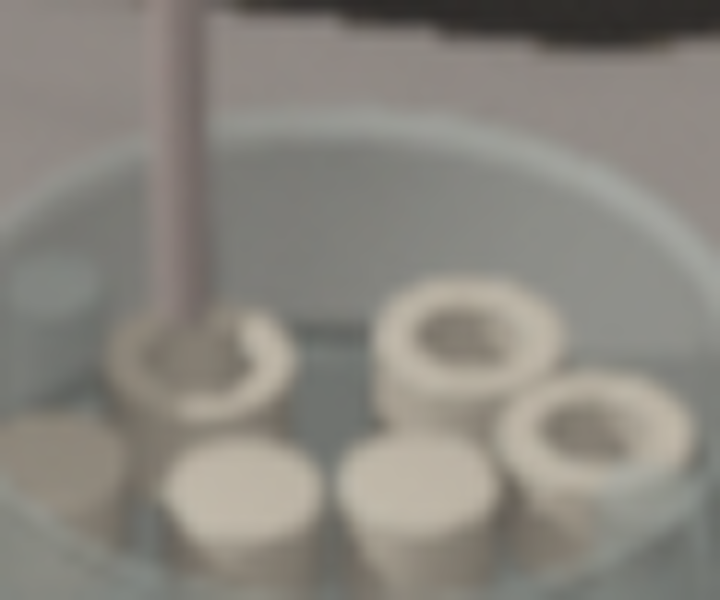

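View pics/s28b.png

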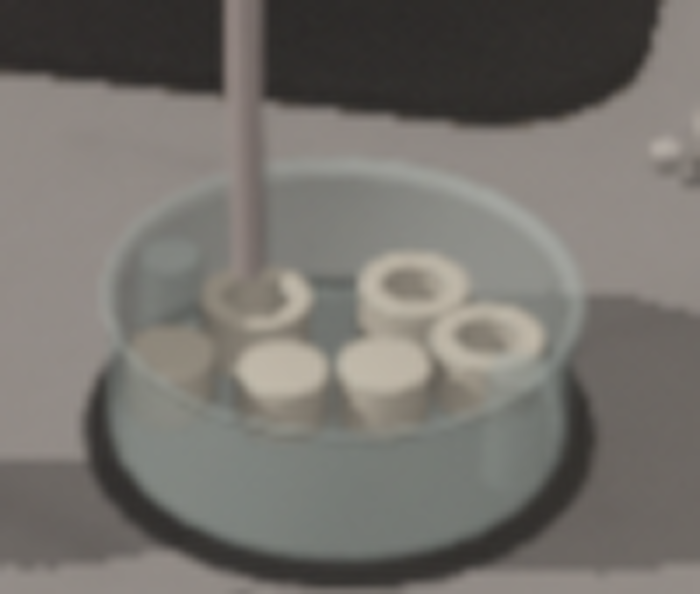

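```bash
python3 -c "
from h import *
N=['rA','rB','rC','pA','pB','pC']
X=np.array([abz('side',px12(*p,330,175),.03) for p in [(202,360),(470,340),(596,434),(60,465),(243,491),(418,484)]])
print(dict(zip(N,X.tolist()))); print(np.linalg.norm(X[:3,None]-X[None,3:],axis=-1).round(1))
"
```

```text
{'rA': [40.2, -16.1], 'rB': [-0.4, -46.9], 'rC': [-34.0, -33.3], 'pA': [47.3, 24.7], 'pB': [14.3, 14.4], 'pC': [-12.5, -3.6]}
[[41.4 40.  54.2]
 [86.  63.  45. ]
 [99.9 67.9 36.7]]
```

Call:
apply_moves(
  plan=[
    [[0,-20,0],0,0],
    [[0,-25,0],0,0],
    [[0,-15,0],0,0],
    [[0,0,0],-5,0],
    [[0,0,0],-10,0],
    [[0,0,0],-10,0],
    [[0,0,0],-10,0],
    [[0,0,0],-10,0],
    [[0,0,0],-10,0],
    [[0,0,0],-10,0],
    [[0,0,0],-10,0],
    [[0,0,0],-10,0],
    [[0,0,0],-10,0],
    [[0,0,0],-10,0],
    [[0,0,0],-10,0],
    [[0,0,0],-10,0],
    [[0,0,0],-7,0],
    [[0,0,0],-3.6,0],
    [[0,0,0],0,0],
  ],
)

```text
t: 37.2
tool_pos: [0.5675, 0.1859, 0.2975]
tool_rot: [-0.943, -1.551, 1.553]
wrist_force: [0.1, -0.3, -0.7]
gripper_width: 0.164
```

```bash
python3 -c "
from h import *
go([.5823,.4220,.299])"
```

```text
t 37.2 pos [0.5675 0.1859 0.2975] yaw 117.41 down [-0.001 -0.    -1.   ] q [ 0.194  0.413  0.17   1.328  0.    -0.284] F [ 0.1 -0.3 -0.7] g 0.164
shift mm [ 202.8   -1.5 -121.8]
```

Call:
apply_moves(
  plan=[
    [[12,0,-7],0,0],
    [[24,0,-14],0,0],
    [[30,0,-18],0,0],
    [[33,0,-20],0,0],
    [[33,0,-20],0,0],
    [[30,0,-18],0,0],
    [[22,0,-14],0,0],
    [[12,0,-7],0,0],
    [[6.8,0,-3.8],0,0],
    [[0,0,0],0,0],
  ],
)

```text
t: 38.45
tool_pos: [0.5821, 0.4226, 0.2977]
tool_rot: [-0.943, -1.552, 1.553]
wrist_force: [0.1, 0.8, -1.0]
gripper_width: 0.17
```

```bash
python3 -c "
from h import *
go([.5823,.4220,.299])
p,d=ctrl.read_camera('side'); cv2.imwrite('pics/s30_f.png',p); cv2.imwrite('pics/s30.png',cv2.resize(p[200:330,270:400],None,fx=5,fy=4.6,interpolation=cv2.INTER_CUBIC))
p,d=ctrl.read_camera('top'); cv2.imwrite('pics/t30_f.png',p); cv2.imwrite('pics/t30.png',cv2.resize(p[215:330,340:460],None,fx=5,fy=5,interpolation=cv2.INTER_CUBIC))
"
```

```text
t 38.45 pos [0.5821 0.4226 0.2977] yaw 117.46 down [-0. -0. -1.] q [0.526 0.699 0.653 1.525 0.    0.047] F [ 0.1  0.8 -1. ] g 0.17
shift mm [-0.7 -1.3  0.1]
```

View pics/s30.png

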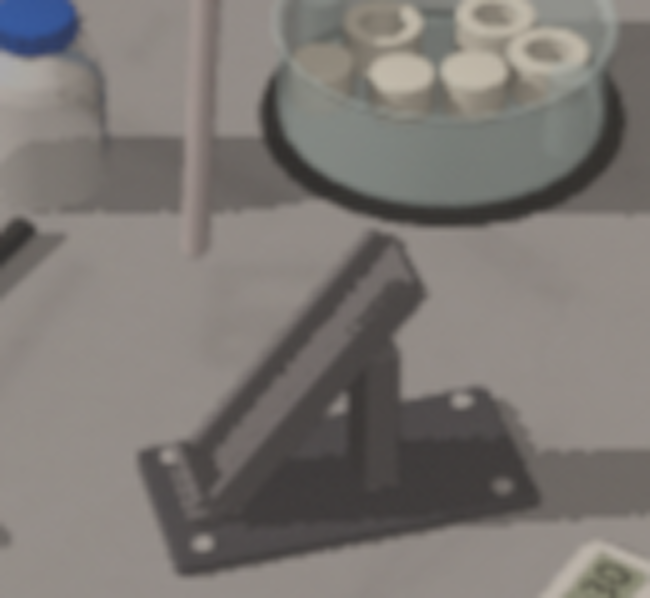

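View pics/t30.png

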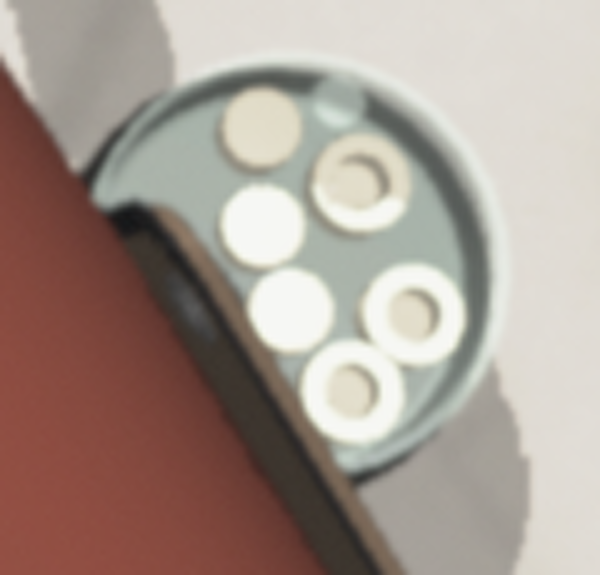

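```bash
python3 -c "
from h import *
X=np.array([ray('top',340+u/5,215+v/5,.03)[:2] for u,v in [(360,184),(413,315),(352,391),(261,127),(263,227),(291,310)]])*1e3
print(np.linalg.norm(X[:3,None]-X[None,3:],axis=-1).round(1)); print(np.linalg.norm(X-c0*1e3,axis=1).round(1))
# rod foot in side pic
u,v=270+195/5,200+248/4.6; print('foot px',u,v)
T=ctrl.sense()['tool_pos']; ex=np.array([.8845,.4665,0])
for th in (0,2,4): 
  t=np.radians(th); F=T+[0,0,.008]-.163*(np.sin(t)*-ex+np.array([0,0,np.cos(t)])); print(th,np.add(proj('side',F),[.4,1.1]))
"
```

```text
[[ 41.5  39.3  53.3]
 [ 87.3  62.4  44.3]
 [101.2  66.9  36.1]]
[44.  50.  49.5 53.8 17.6 14.2]
foot px 309.0 253.91304347826087
0 [310.37041204 254.21097357]
2 [307.27636949 254.7488444 ]
4 [304.17635983 255.20475989]
```

Call:
apply_moves(
  plan=[
    [[-0.7,10,-3],0,0],
    [[0,20,0],0,0],
    [[0,25,0],0,0],
    [[0,25,0],0,0],
    [[0,18,0],0,0],
    [[0,8,0],0,0],
    [[0,0,0],0,0],
  ],
)

```text
t: 39.42
tool_pos: [0.5853, 0.4224, 0.1917]
tool_rot: [-0.943, -1.552, 1.553]
wrist_force: [0.1, 0.2, -0.6]
gripper_width: 0.172
```

```bash
python3 -c "
from h import *
st()
p,d=ctrl.read_camera('side'); cv2.imwrite('pics/s31.png',cv2.resize(p[200:330,270:400],None,fx=5,fy=4.6,interpolation=cv2.INTER_CUBIC))
"
```

```text
t 39.42 pos [0.5853 0.4224 0.1917] yaw 117.42 down [-0.001 -0.    -1.   ] q [ 0.524  0.712  0.404  1.264 -0.     0.045] F [ 0.1  0.2 -0.6] g 0.172
```

View pics/s31.png

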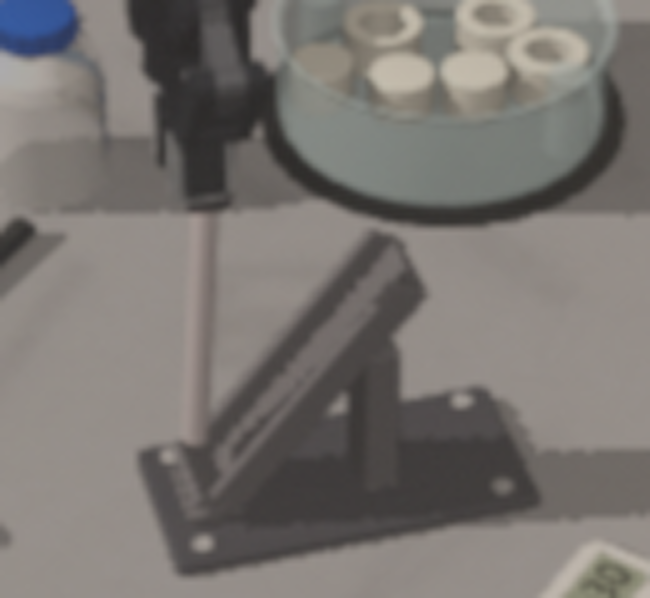

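Call:
apply_moves(
  plan=[
    [[1,4,0],0,0],
    [[0,1.2,6.5],0,0],
    [[0,1.3,6.5],0,0],
    [[0,1.2,6.5],0,0],
    [[0,1.3,6.5],0,0],
    [[0,3.4,9.3],0,0],
    [[0,3.4,9.3],0,0],
    [[0,3.4,9.3],0,0],
    [[0,0,0],0,0],
  ],
  force=30,
)

```text
t: 40.6
tool_pos: [0.5369, 0.3988, 0.1735]
tool_rot: [-0.944, -1.553, 1.552]
wrist_force: [2.5, 0.8, 0.3]
gripper_width: 0.164
```

```bash
python3 -c "
from h import *
st()
p,d=ctrl.read_camera('side'); cv2.imwrite('pics/s32.png',cv2.resize(p[200:330,270:400],None,fx=5,fy=4.6,interpolation=cv2.INTER_CUBIC))
"
```

```text
t 40.6 pos [0.5369 0.3988 0.1735] yaw 117.44 down [ 0.001  0.001 -1.   ] q [0.53  0.606 0.164 1.127 0.    0.051] F [2.5 0.8 0.3] g 0.164
```

View pics/s32.png

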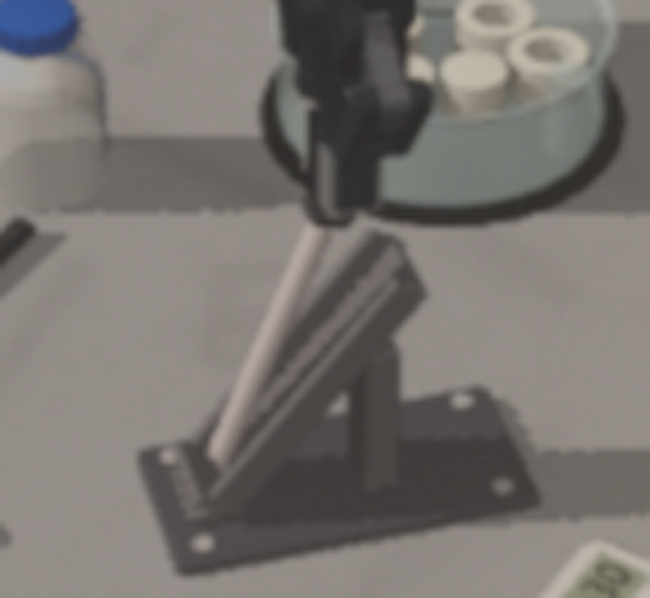

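Call:
apply_moves(
  plan=[
    [[0,5,9],0,0],
    [[0,5,9],0,0],
    [[0,5,8.5],0,0],
    [[0,5,6.5],0,0],
    [[0,4.5,5.5],0,0],
    [[0,0,0],0,0],
  ],
)

```text
t: 41.4
tool_pos: [0.5028, 0.3811, 0.1483]
tool_rot: [-0.943, -1.553, 1.552]
wrist_force: [3.7, 2.1, 0.9]
gripper_width: 0.167
```

```bash
python3 -c "
from h import *
go([.5025,.3803,.1485])
p,d=ctrl.read_camera('side'); cv2.imwrite('pics/s33.png',cv2.resize(p[200:330,270:400],None,fx=5,fy=4.6,interpolation=cv2.INTER_CUBIC))
"
```

```text
t 41.4 pos [0.5028 0.3811 0.1483] yaw 117.44 down [ 0.  0. -1.] q [ 5.330e-01  5.510e-01 -1.000e-03  1.018e+00  0.000e+00  5.400e-02] F [3.7 2.1 0.9] g 0.167
shift mm [-0.5 -0.2  0.7]
```

View pics/s33.png

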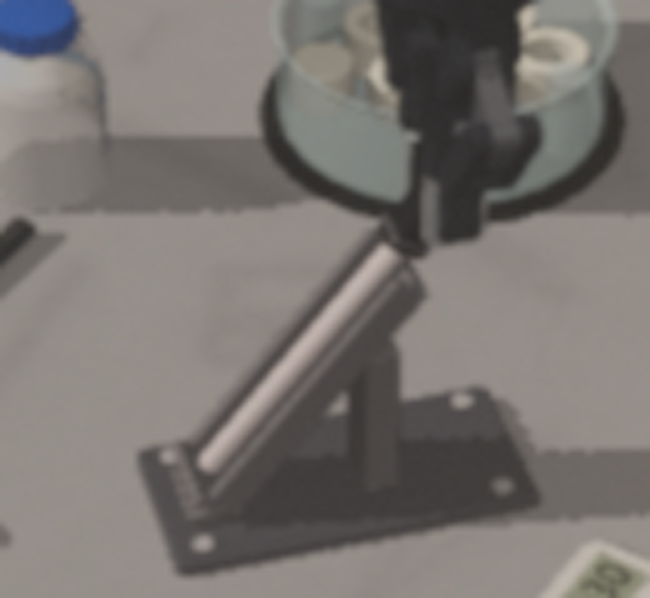

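Call:
apply_moves(
  plan=[
    [[0,0,0],0,0.25],
    [[0,0,0],0,0.35],
    [[0,0,0],0,0.6],
    [[0,0,0],0,1],
    [[0,0,0],0,1],
    [[0,0,0],0,1],
    [[0,0,0],0,1],
    [[0,0,0],0,1],
  ],
)

```text
t: 42.45
tool_pos: [0.5029, 0.3811, 0.1484]
tool_rot: [-0.943, -1.553, 1.553]
wrist_force: [-0.8, 0.1, 0.3]
gripper_width: 1.001
```

Call:
apply_moves(
  plan=[
    [[0,-10,0],0,1],
    [[0,-20,0],0,1],
    [[0,-30,0],0,1],
    [[0,-30,0],0,1],
    [[0,-20,10],0,1],
    [[0,0,30],0,1],
    [[0,0,30],0,1],
    [[0,0,20],0,1],
    [[0,0,0],0,1],
    [[0,0,0],0,1],
  ],
)

```text
t: 43.7
tool_pos: [0.4235, 0.3398, 0.2587]
tool_rot: [-0.944, -1.553, 1.552]
wrist_force: [0.9, 0.2, 0.0]
gripper_width: 0.998
```

```bash
python3 -c "
from h import *
st()
p,d=ctrl.read_camera('side'); cv2.imwrite('pics/s34.png',cv2.resize(p[170:330,290:410],None,fx=4.5,fy=3.75,interpolation=cv2.INTER_CUBIC))
p,d=ctrl.read_camera('top'); cv2.imwrite('pics/t34.png',p)
"
```

```text
t 43.7 pos [0.4235 0.3398 0.2587] yaw 117.44 down [ 0.001  0.    -1.   ] q [ 0.542  0.316 -0.074  1.18   0.     0.063] F [0.9 0.2 0. ] g 0.998
```

View pics/s34.png

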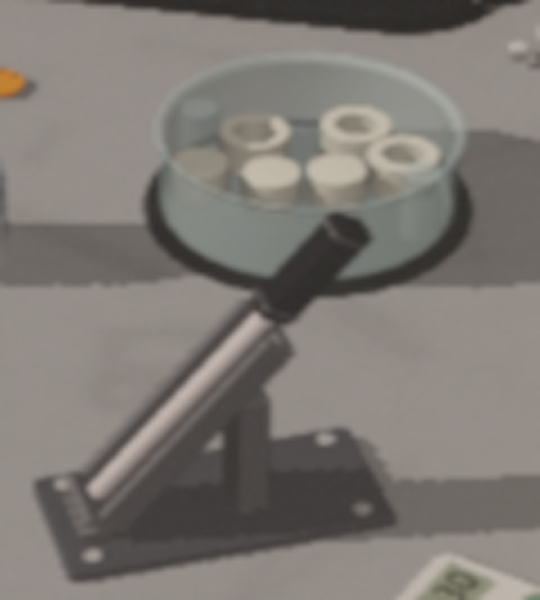

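View pics/t34.png

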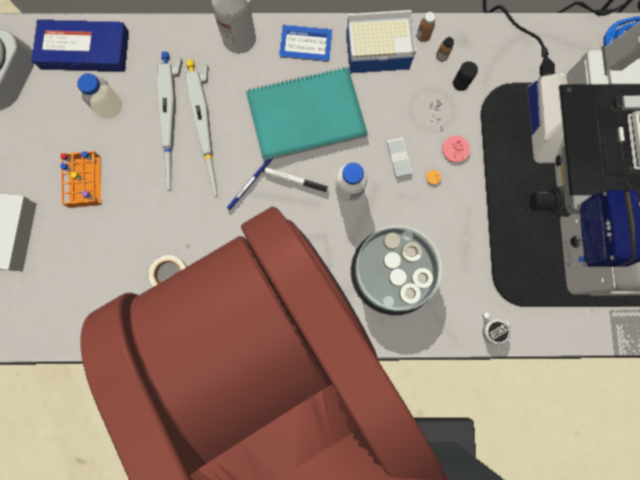

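```bash
python3 -c "
from station import ctrl
print(ctrl.close_job())"
```

```text
the job is handed in; nothing more can be done
None
```

I stirred the pieces with the rod until rings and plugs were mixed, laid the rod back in its rest and handed the job in at about 44 s. No verdict was reported.

**Mixing:** The last measurement of the pieces, from the top camera with the rod out of the dish, gave nearest ring-to-plug distances of 36 to 44 mm, under the 50 mm limit. The side camera gave 37 to 45 mm. All six pieces were inside the dish.

**Rod:** It lies in the trough with the handle end up. In the side picture its ends are within about 2–3 pixels of where they were at the start. The fingers are open and the arm stands clear of everything.

**Bystanders:** The bottle shows no movement in the top picture. In the last pictures the timer was hidden from above by the arm and only partly visible from the side, so I did not measure it again.

**What went wrong on the way:**
- My first approach was to drop the rod's foot into a ring's hole and drag the ring. It failed three times: the foot rested on top at about the ring's height, and twice it slid off the edge. The holes look open in the depth image, but the rod would not go in. The wrist force reached about 14 N in these tries.
- I then tilted the rod nearly upright in the grip against the dish wall and pushed the pieces from the side.
- My first side push sent one plug into the corner between a rib and the wall. I left it there and moved a ring beside it.

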